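# Tare the pan, catch the cabinet feet off the chute, weigh them

## Robot

A 6-joint arm with a two-finger parallel gripper is mounted at the origin on the work surface. World frame = base frame: x ahead of the robot, y to its left, z up, the work surface at z = 0. Lengths are in m, angles in rad, forces in N, time in s.
With the tool pointing down it reaches from about 0.35 to 0.975 m from the base axis. Payload 17.4 kg.
Tool frame: the origin (TCP) lies at the very end of the fingers, on their centre line; the grasp point (between the pads) lies 19 mm behind it; z points along the fingers, y is the direction in which the jaws open and shut (so a half turn about z gives the same grasp; the last joint's range is limited). The gripper opens to 85 mm and grips with 20 to 120 N. Pads are 22 mm wide; open, the fingers measure 114 mm over their backs; the gripper's body (76 mm by 85 mm) begins 54 mm behind the grasp point. The pads swing forward as they close: fully open they stand 13 mm farther back than shut.
Start: joints at [-1.222, 0.116, 1.442, -0, 1.584, -0.038], TCP at [0.255, -0.625, 0.231] pointing down, gripper open.
Joint ranges: [-2.83, 2.83], [-0.83, 2.19], [0.07, 2.5], [-1.14, 4.28], [0.01, 3], [-2.97, 2.97]. Speed limits (rad/s): [1.89, 1.89, 2.22, 3.14, 3.14, 3.14].

## Interface

Orientations are given as a unit quaternion [x, y, z, w].
In Python, from rig import * gives the robot as it stands. The module is installed in compiled form; this text tells all that it offers.
- The arm moves only by the tool apply_moves, never from a script. Its argument "deltas" is text: rows parted by semicolons, each of 4 numbers parted by spaces: the shift along the tool's x, y, z in cm, then the turn about the tool's z in degrees. A call has 1 to 20 rows; each row shifts and turns the pose as measured when the row begins, along the tool's axes as they then stand; what a row does not reach is not made up. A row lasts 1/12 s, in which the tool goes at most 41.7 mm and 7.16 degrees, less where a joint would pass 70% of its speed; a pose out of reach is approached as far as the arm can. A call is refused whole if a number of a shift passes 4.17 or a number of a turn 7.16, either way. A call with a gripper value outside its range is refused whole. "hand" is the closure, from 0 (fully open) to 1 (shut), set as the call begins (left out, the last holds). The fingers move at their own pace and stop on an object; "newtons" is the grip in N (left out, the last holds). Time passes only in rows, so rows that do not move let the fingers close. It gives the time, the measured TCP pose, the force and the opening at its end, in the units of the state.
- read_state(): the state, without advancing time (a new reading comes with each control period).
- read_camera(name): name is "side" or "top" or "wrist"; returns a dict with "img" (384x512x3 uint8, red, green, blue), "fx", "fy", "cx", "cy" (pixels), "pose" (4x4, takes a point from camera to world coordinates). Camera axes: x right, y down, z forward; pixel columns grow to the right and rows downward; lengths in m; the calibration is good to about 2 mm. A picture is of the moment at which its call begins. There is no depth.
- sign_off(): hands the job in, once; it reports no verdict.
The state is a dict: "time": time; "qpos": joint angles; "joint_velocities": joint speeds; "effort": joint torques, N m; "position": TCP position; "tcp_rot": TCP orientation; "wrist_force": force on the tool from outside, world axes, zero at the start; "wrist_torque": the same for the moment, N m; "width": finger opening in m.
Only numpy, scipy, OpenCV 4.12 (cv2) and the standard library are available. Lean on these libraries where they do the work, as an engineer would, in place of code of your own. Each camera call takes 0.05 s, during which the arm holds its last target.

## Task

Pull the weighing pan out from under the low shelf, stand it empty in the middle of the scale's platform and let go for a second so that it can be tared. Then take it by its handle, hold it up under the chute with the square-topped cabinet feet, push that chute's tongue well back with the pan's front edge so that all three feet slide into the held pan, and let the gate close. Stand the pan with the feet upright in the middle of the platform and let go; spill nothing, leave the round cups in their chute and do not shift the bottle, tape roll or small carton.

Things in the scene. Friction and masses are not known exactly. Their poses are not given: they have to be found in the camera images.
- pan_mid (a point): Weighing pan: centre of its tub, half-way up (40 above the underside). Open bright-metal tub 140 long (its x), 68 wide (y), 80 high, walls and floor 3 thick; z up, plain front edge at x = +70, handle at its -x end. 0.15 to 0.22 kg. At the start upright on the bench, front end toward the robot, handle under the riser shelf out of reach from above; the tub can be gripped across its width near the front.
- pan_handle (a point): Middle of the pan's handle, axes as the pan's: straight black bar 100 long (x), 16 wide (y), 24 high (46 to 70 above the pan's underside), joined to the tub at its +x end; this point lies at x = -120, 58 above the underside.
- riser: Low galvanised shelf, fixed; origin on the bench 50 before the middle of its front edge, x to its back, z up. Board 200 deep (x = 47 to 253), 206 wide, underside 101 above the bench at the edges, top 119; four posts 12 square at the corners, 178 clear between them. Two cartons on its rear half (x above 145) reach 204 above the bench.
- scale_top (a point): Centre of the top of the counting scale's steel platform, 200 x 200, 60 above the bench, fixed; z up, x away from its keys. Grey housing below 200 x 215, with a lower key panel (32 high) out to x = -144.
- lane_feet_lip (a point): Chute holding the three square-topped feet: middle of its lower lip at floor level, 190 above the bench; fixed. x level from the open low end to the high end (pieces come out toward -x), z up. Trough 34 wide inside, 48 over its edges, walls 36 high, 190 long, rising 30 degrees, open on top. Legs 66 wide over all at x = 88 to 162, base plate 90 wide at x = 75 to 205, nothing below it before x = 75.
- tongue_feet (a point): Tip of the tongue of that chute's spring gate. The gate hinges at the lip: a blade 20 high stands across the lip; below it the tongue, 80 long, 30 wide, hangs leaning 30 degrees toward -x of the lip (tip at x = -40, 69 lower). Pushed toward +x with 1 to 2 N, it tips the blade forward and down, until it leans 55 degrees to +x (tip at x = 66, 45 lower) and the blade hangs out to x = -15, 13 lower.
- gate_feet (a joint): Gate of the feet's chute, rad: 0 shut by its spring, 1.5 fully open; the feet slide out above about 1. A pan edge 45 below the lip meets the tongue at x = -26 of the lip and has the gate well open at x = 40 to 55, with the chute's end then over the pan's mouth.
- lane_cups_lip (a point): The same point and axes of the other chute, which is alike with a like gate but holds four short round cups; fixed. Its gate must stay shut.
- tape: Roll of brown packing tape lying flat on the bench, 100 across, 48 high; origin at the centre of its underside. Bystander.
- carton: Small closed carton on the bench, 90 (x) x 60 (y) x 42 high; origin at the centre of its underside. Bystander.
- bottle: Small white bottle, 44 across, 110 high, standing on the front part of the riser shelf; origin at the centre of its underside. Bystander.
- foot0_mid (a point): Centre of wooden cabinet foot 1 of 3 in its chute (number 1 counted from the gate): square beech block 26 x 24, 30 long, with a round 19 mm neck and black glide on one end, 46 long in all; 30 g. x along its length, away from the neck; z through the side that lies up in the chute.
- foot1_mid (a point): Centre of wooden cabinet foot 2 of 3 in its chute (number 2 counted from the gate): square beech block 26 x 24, 30 long, with a round 19 mm neck and black glide on one end, 46 long in all; 30 g. x along its length, away from the neck; z through the side that lies up in the chute.
- foot2_mid (a point): Centre of wooden cabinet foot 3 of 3 in its chute (number 3 counted from the gate): square beech block 26 x 24, 30 long, with a round 19 mm neck and black glide on one end, 46 long in all; 30 g. x along its length, away from the neck; z through the side that lies up in the chute.
- cup0_mid (a point): Centre of round wooden castor cup 1 of 4 in the other chute: disc 28 across, 20 high. Leave alone.
- cup1_mid (a point): Centre of round wooden castor cup 2 of 4 in the other chute: disc 28 across, 20 high. Leave alone.
- cup2_mid (a point): Centre of round wooden castor cup 3 of 4 in the other chute: disc 28 across, 20 high. Leave alone.
- cup3_mid (a point): Centre of round wooden castor cup 4 of 4 in the other chute: disc 28 across, 20 high. Leave alone.
Mind the look-alikes: they are no part of the job. Leave any purple look-alike of the part that bears foot0_mid alone.

How it is judged:
On the way, in this order (a step that is already met when the one before it is completed fails the run):
1. The empty pan stands upright in the middle of the scale's platform (tub centre within 40 mm), let go of and at rest for half a second (horizontal distance between pan_mid and scale_top below 0.04 m and z of pan_mid in the frame of scale_top between 0.035 and 0.046 m and angle between pan_mid's own z axis and vertical below 0.08 rad and contact force between the fingers and pan below 0.1 N and linear speed of pan below 0.02 m/s and value of joint gate_feet below 0.2 rad), for 0.5 s.
2. The pan, held up clear of the bench, pushes the tongue of the feet's chute back and the gate is well open (over 1 rad) (value of joint gate_feet above 1 rad and contact force between pan and gate_feet above 0.1 N and height (world z) of pan_mid above 0.08 m), for 0.1 s.
3. All three feet are in the tub while it is held up under the chute (x of foot0_mid in the frame of pan_mid between -0.067 and 0.067 m and y of foot0_mid in the frame of pan_mid between -0.031 and 0.031 m and z of foot0_mid in the frame of pan_mid between -0.038 and 0.05 m and x of foot1_mid in the frame of pan_mid between -0.067 and 0.067 m and y of foot1_mid in the frame of pan_mid between -0.031 and 0.031 m and z of foot1_mid in the frame of pan_mid between -0.038 and 0.05 m and x of foot2_mid in the frame of pan_mid between -0.067 and 0.067 m and y of foot2_mid in the frame of pan_mid between -0.031 and 0.031 m and z of foot2_mid in the frame of pan_mid between -0.038 and 0.05 m and horizontal distance between pan_mid and lane_feet_lip below 0.15 m and height (world z) of pan_mid above 0.08 m and contact force between the fingers and pan above 1 N), for 0.2 s.
At the end, for the whole second after the job is handed in: The pan stands upright (within 0.08 rad) on the scale's platform, tub centre within 40 mm of the platform's centre, released and at rest, all three feet inside its tub, the feet's gate shut (below 0.15 rad) (horizontal distance between pan_mid and scale_top below 0.04 m and z of pan_mid in the frame of scale_top between 0.035 and 0.046 m and angle between pan_mid's own z axis and vertical below 0.08 rad and contact force between the fingers and pan below 0.1 N and linear speed of pan below 0.02 m/s and x of foot0_mid in the frame of pan_mid between -0.067 and 0.067 m and y of foot0_mid in the frame of pan_mid between -0.031 and 0.031 m and z of foot0_mid in the frame of pan_mid between -0.038 and 0.05 m and x of foot1_mid in the frame of pan_mid between -0.067 and 0.067 m and y of foot1_mid in the frame of pan_mid between -0.031 and 0.031 m and z of foot1_mid in the frame of pan_mid between -0.038 and 0.05 m and x of foot2_mid in the frame of pan_mid between -0.067 and 0.067 m and y of foot2_mid in the frame of pan_mid between -0.031 and 0.031 m and z of foot2_mid in the frame of pan_mid between -0.038 and 0.05 m and value of joint gate_feet below 0.15 rad); the robot touches nothing.
It fails at once if A foot falls to the bench (height (world z) of any of foot0_mid, foot1_mid, foot2_mid below 0.045 m).
It fails at once if Round cups are moved (more than 40 mm) (distance of any of cup0_mid, cup1_mid, cup2_mid, cup3_mid from where it was at the start of the episode above 0.04 m).
It fails at once if The bottle, tape roll or small carton is shifted by more than 30 mm or tipped (distance of any of bottle, tape, carton from where it was at the start of the episode above 0.03 m or angle between any of bottle, tape, carton's own z axis and vertical above 0.35 rad).
It also fails if it takes over 72 s, if anything falls off the work surface, if the arm or the gripper's body presses on something with over 40 N, if the wrist force passes 120 N, or if a joint passes its speed limit or range.

## Working session

There is one attempt and no reset: what is moved stays moved. The work goes in short steps, Python scripts to look and compute and a tool call to move; the robot and the scene stay as the last step left them, time stands still between calls to the robot, and variables do not carry over. Pictures are saved under pics/ and viewed, and the job is handed in when it is done.

Besides the shell and the picture viewer there is one more tool, called after ">>>" by a JSON object that holds its "api" and its "payload". apply_moves: Moves the arm, as the interface text tells. Its arguments: {"type":"object","properties":{"deltas":{"type":"string"},"hand":{"type":"number"},"newtons":{"type":"number"}},"required":["deltas"]}

```bash
mkdir -p pics; ls; python3 - <<'E'
from rig import *
import cv2,numpy as np
s=read_state(); print(s)
for n in ["side","top","wrist"]:
    c=read_camera(n); cv2.imwrite(f"pics/{n}0.png",c["img"][:,:,::-1]); print(n,c["fx"],c["fy"],c["cx"],c["cy"],c["pose"].round(4).tolist())
E
```

```text
pics
{'time': 0.0, 'qpos': array([-1.22178143e+00,  1.16487020e-01,  1.44228810e+00,  2.51120650e-05,
        1.58400261e+00, -3.78016135e-02]), 'joint_velocities': array([-0.00147285,  0.00072926, -0.00089153,  0.00044628, -0.0014871 ,
       -0.00061115]), 'effort': array([ 2.14453961e-03, -7.31971765e+01, -6.32493210e+01,  1.40499715e-04,
        6.08891613e-03, -1.52184995e-06]), 'position': array([ 0.25456764, -0.62494102,  0.2305473 ]), 'tcp_rot': array([ 9.81354651e-01,  1.92204832e-01, -7.94279019e-05, -5.87324776e-04]), 'wrist_force': array([-0.12461391, -0.44680508, -0.03132988]), 'wrist_torque': array([ 0.01459156, -0.04833656, -0.03683183]), 'width': 0.08519949611765046}
side 362.5370265786442 362.5370265786442 251.97601616312653 198.9602284782425 [[-0.8538, -0.3673, 0.369, 0.2535], [-0.5205, 0.5835, -0.6234, 0.5991], [0.0137, -0.7243, -0.6894, 0.784], [0.0, 0.0, 0.0, 1.0]]
top 442.1744796324024 442.1744796324024 256.68971708546184 194.83556736883105 [[-0.0245, -0.9952, 0.0948, 0.4565], [-0.9997, 0.0253, 0.0072, 0.0143], [-0.0096, -0.0945, -0.9955, 1.2557], [0.0, 0.0, 0.0, 1.0]]
wrist 264.7612442599879 264.7612442599879 252.065690873255 192.49468831776852 [[0.3775, -0.8945, -0.2394, 0.3139], [-0.926, -0.3652, -0.0957, -0.6006], [-0.0018, 0.2578, -0.9662, 0.3737], [0.0, 0.0, 0.0, 1.0]]
```

View pics/top0.png

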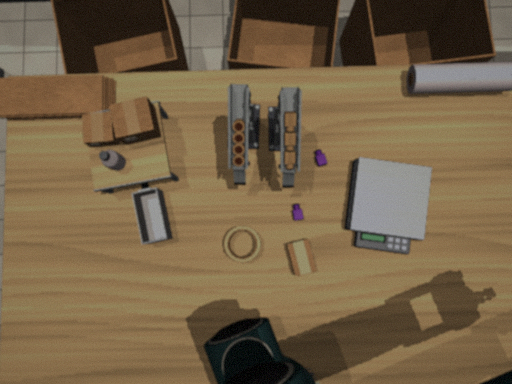

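View pics/side0.png

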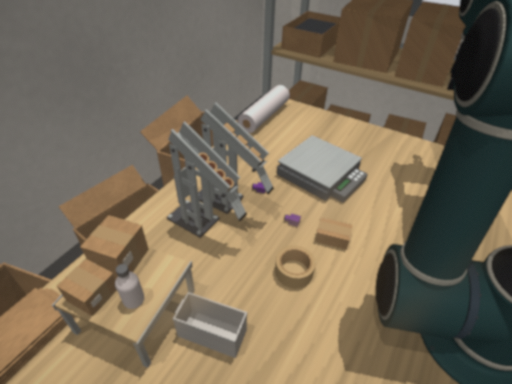

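View pics/wrist0.png

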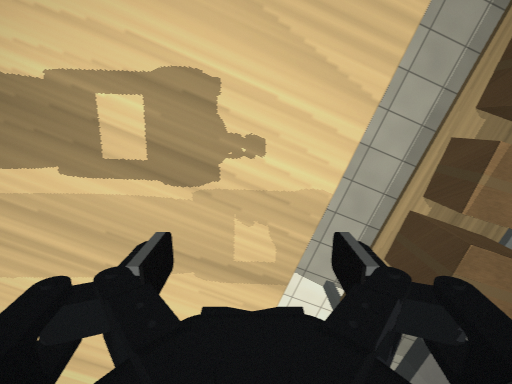

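```bash
python3 - <<'E'
import cv2
i=cv2.imread("pics/top0.png")
def crop(n,x0,y0,x1,y1,k):
    cv2.imwrite(n,cv2.resize(i[y0:y1,x0:x1],None,fx=k,fy=k,interpolation=cv2.INTER_CUBIC))
crop("pics/c1.png",70,80,200,250,3.5)
crop("pics/c2.png",210,75,340,205,4.5)
crop("pics/c3.png",335,145,445,265,5)
E
```

```text
(no output)
```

View pics/c1.png

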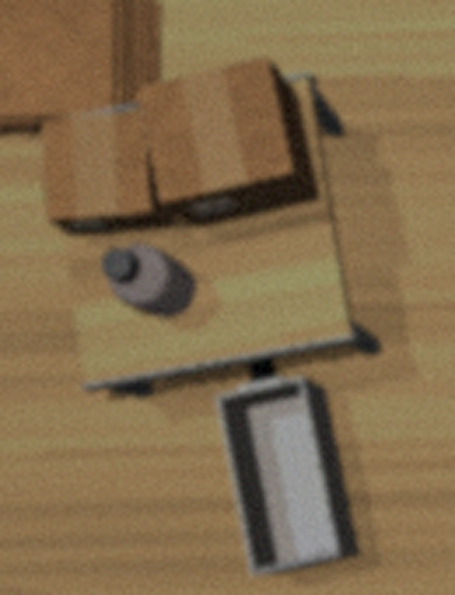

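View pics/c2.png

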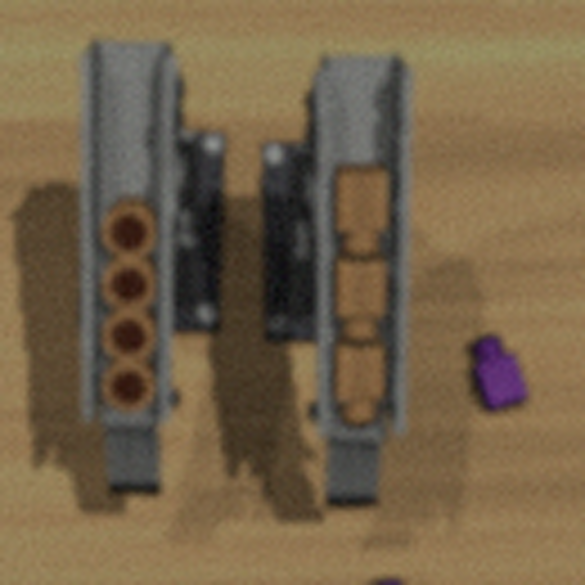

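View pics/c3.png

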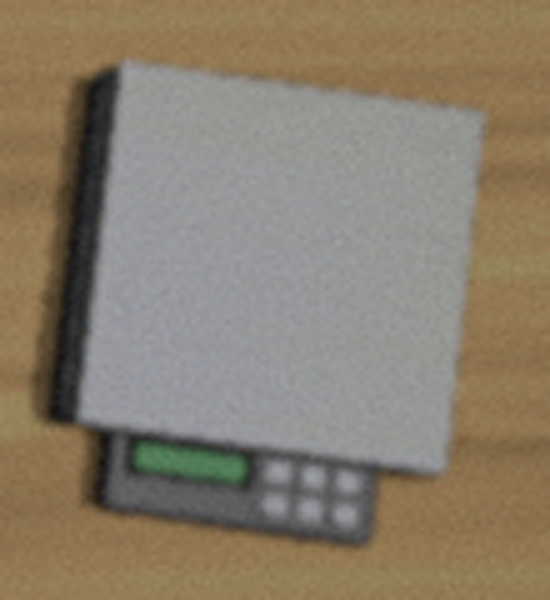

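```bash
python3 - <<'E'
import cv2
i=cv2.imread("pics/side0.png")
def crop(n,x0,y0,x1,y1,k):
    cv2.imwrite(n,cv2.resize(i[y0:y1,x0:x1],None,fx=k,fy=k,interpolation=cv2.INTER_CUBIC))
crop("pics/s1.png",50,220,260,370,3.5)
crop("pics/s2.png",160,95,290,235,4.2)
crop("pics/s3.png",265,125,375,210,6)
E
```

```text
(no output)
```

View pics/s1.png

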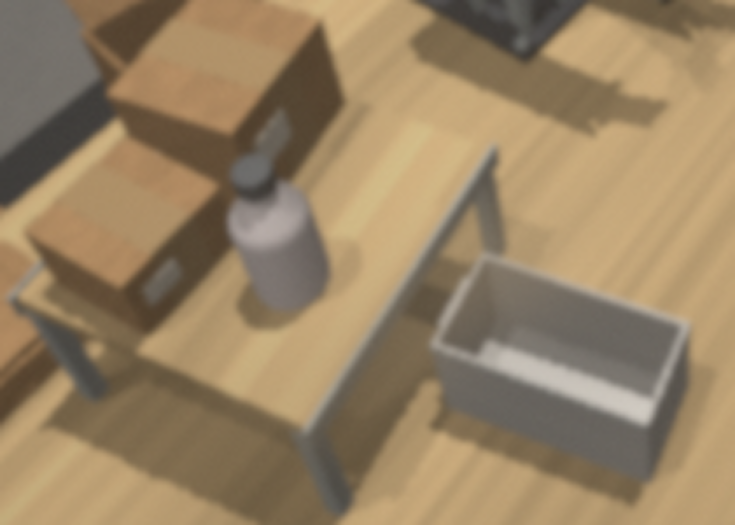

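View pics/s2.png

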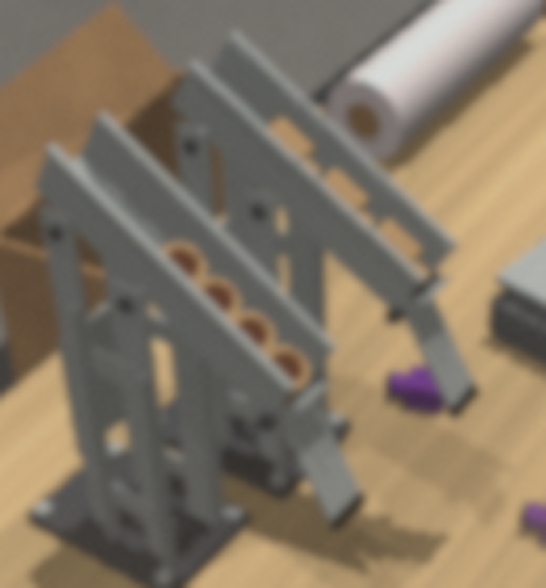

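View pics/s3.png

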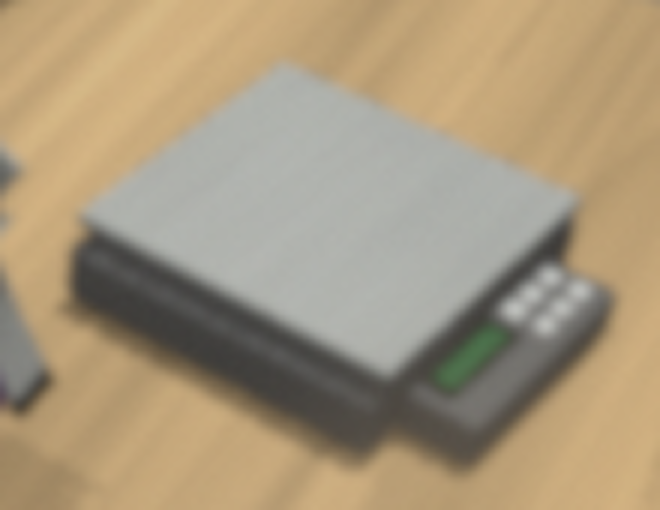

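```bash
cat > h.py <<'E'
import numpy as np,cv2
from scipy.optimize import least_squares
def proj(c,P):
    P=np.atleast_2d(P); T=np.linalg.inv(c["pose"]); q=P@T[:3,:3].T+T[:3,3]
    return np.c_[c["fx"]*q[:,0]/q[:,2]+c["cx"],c["fy"]*q[:,1]/q[:,2]+c["cy"]]
def world(M,p):  # p=x,y,yaw, z given in M
    c,s=np.cos(p[2]),np.sin(p[2]); M=np.atleast_2d(M)
    return np.c_[p[0]+c*M[:,0]-s*M[:,1],p[1]+s*M[:,0]+c*M[:,1],M[:,2]]
def unc(pts,o,k): return np.array(o)+(np.array(pts,float)+.5)/k-.5
def fit(obs,p0):
    # obs: list of (cam,model pts,pix)
    f=lambda p: np.concatenate([(proj(c,world(M,p))-px).ravel() for c,M,px in obs])
    r=least_squares(f,p0,loss='soft_l1'); return r.x,[(proj(c,world(M,r.x))-px).round(1).tolist() for c,M,px in obs]
E
cat > fit0.py <<'E'
from rig import *
from h import *
S,T=read_camera("side"),read_camera("top")
a,b=.07,.034
M=np.array([[-a,b,.08],[-a,-b,.08],[a,-b,.08],[a,b,.08]])
print("pan",*fit([(S,M,unc([(487,258),(433,345),(650,420),(690,325)],(50,220),3.5)),(T,M,unc([(305,380),(220,400),(253,573),(338,557)],(70,80),3.5))],[.4,.25,3.3]))
M=np.array([[.1,.1,.06],[.1,-.1,.06],[-.1,-.1,.06],[-.1,.1,.06]])
print("scale",*fit([(S,M,unc([(85,218),(285,62),(580,200),(390,378)],(265,125),6)),(T,M,unc([(122,62),(485,112),(445,473),(78,422)],(335,145),5))],[.4,-.3,0]))
Mt=np.array([[-.04,.015,.121],[-.04,-.015,.121]])
Mh=np.array([[.1465,.024,.316],[.1465,-.024,.316]])
Ml=np.array([[-.018,.024,.221],[-.018,-.024,.221]])
M=np.r_[Mt,Mh,Ml]
print("feet",*fit([(S,M,unc([(450,410),(478,388),(190,65),(235,35),(415,290),(452,243)],(160,95),4.2)),(T,M,unc([(326,503),(378,503),(320,58),(408,58),(320,430),(403,432)],(210,75),4.5))],[.4,0,0]))
print("cups",*fit([(S,M,unc([(333,525),(360,503),(52,148),(102,113),(290,388),(328,345)],(160,95),4.2)),(T,M,unc([(107,490),(158,490),(90,43),(172,43),(83,415),(168,415)],(210,75),4.5))],[.4,0.1,0]))
M=np.array([[.05-.003,.103,.119],[.047,-.103,.119]])
print("riser",*fit([(S,M,unc([(305,435),(495,150)],(50,220),3.5)),(T,M,unc([(85,387),(352,335)],(70,80),3.5))],[.4,.3,0]))
# tape, carton, purple by z plane
for n,u,z in [("tape",(241,244),.024),("carton",(301,257),.042),("purp",(297,212),.012),("purp2",(320,158),.012)]:
    d=T["pose"][:3,:3]@np.array([(u[0]-T["cx"])/T["fx"],(u[1]-T["cy"])/T["fy"],1]);o=T["pose"][:3,3]; print(n,(o+d*(z-o[2])/d[2]).round(3))
E
python3 fit0.py
```

```text
pan [0.51939209 0.31099309 3.33444591] [[[-0.2, -1.9], [-0.0, -0.2], [0.1, 1.4], [0.8, -0.6]], [[-0.4, -0.6], [-0.9, -0.8], [-0.4, 1.1], [0.5, 0.1]]]
scale [ 0.552227   -0.33991906 -0.16663262] [[[-1.5, -1.0], [-0.4, -0.4], [0.6, -0.8], [-0.0, -0.6]], [[-0.4, -0.1], [0.1, 0.0], [0.2, 0.9], [-0.6, 0.5]]]
feet [ 0.62796402 -0.0582676  -0.01040547] [[[-0.2, 0.3], [-1.4, -0.6], [-1.0, 0.1], [-0.4, -0.7], [0.4, -1.5], [1.1, 0.2]], [[-0.3, -1.3], [-0.2, -1.5], [-0.6, 2.4], [1.9, 2.0], [-1.0, 0.8], [0.9, 0.0]]]
cups [ 0.63891442  0.06388109 -0.06333573] [[[-1.1, -0.4], [-0.5, -2.1], [-1.9, 0.1], [0.3, -0.4], [-1.3, 1.0], [1.9, 0.4]], [[0.2, -1.7], [0.5, -1.3], [-1.9, 1.8], [1.8, 2.6], [-0.5, 0.3], [0.9, 1.1]]]
riser [0.55720836 0.33826461 0.16072374] [[[-0.1, 0.2], [-0.2, -1.3]], [[-1.2, 0.2], [0.7, 0.4]]]
tape [0.438 0.07  0.024]
carton [ 0.399 -0.093  0.042]
purp [ 0.524 -0.089  0.012]
purp2 [ 0.676 -0.159  0.012]
```

```bash
cat > plan.py <<'E'
import numpy as np
from rig import read_state
def cur():
    s=read_state(); q=s["tcp_rot"]; psi=2*np.arctan2(q[1],q[0]); return s,np.array(s["position"]),psi
def rows(P,psi):  # arrays of poses incl. start; psi unwrapped
    out=[]
    for k in range(len(P)-1):
        d=P[k+1]-P[k]; c,s=np.cos(psi[k]),np.sin(psi[k])
        out.append((100*(d[0]*c+d[1]*s),100*(d[0]*s-d[1]*c),-100*d[2],-np.degrees(psi[k+1]-psi[k])))
    return out
def show(R):
    R=np.array(R); print("max shift",np.abs(R[:,:3]).max().round(2),np.linalg.norm(R[:,:3],axis=1).max().round(2),"turn",np.abs(R[:,3]).max().round(2))
    for i in range(0,len(R),20): print("; ".join(" ".join(f"{v:.2f}".rstrip('0').rstrip('.') if abs(v)>=.005 else "0" for v in r) for r in R[i:i+20]))
def polar(way,psi_end,n):
    # way: list of (r,az,z,frac) after the start
    s,p,psi=cur(); psi=psi+2*np.pi*0
    r0,a0=np.hypot(p[0],p[1]),np.arctan2(p[1],p[0])
    w=np.array([(r0,a0,p[2],0.)]+list(way)); t=np.linspace(0,1,n+1); t=t*t*(3-2*t)*.5+t*.5
    r,a,z=[np.interp(t,w[:,3],w[:,i]) for i in range(3)]
    P=np.c_[r*np.cos(a),r*np.sin(a),z]; show(rows(P,psi+(psi_end-psi)*t))
def lin(target,psi_end,n):
    s,p,psi=cur(); psi=psi_end+(psi-psi_end+np.pi)%(2*np.pi)-np.pi
    t=np.linspace(0,1,n+1)[:,None]; show(rows(p+(np.array(target)-p)*t,psi+(psi_end-psi)*t[:,0]))
def st():
    s,p,psi=cur(); print("t",round(s["time"],2),"p",p.round(4),"psi",psi.round(4),"q",np.round(s["qpos"],2),"F",np.round(s["wrist_force"],1),"w",round(s["width"],4))
E
python3 - <<'E'
from plan import *
st()
g=np.array([.519,.311])+.025*np.array([np.cos(3.334),np.sin(3.334)]); print(g)
r,a=np.hypot(*g),np.arctan2(g[1],g[0])
polar([(.46,-.5,.26,.4),(.43,0,.26,.68),(.46,.3,.22,.85),(r,a,.17,1)],3.334,34)
E
```

```text
t 0.25 p [ 0.2546 -0.625   0.231 ] psi 0.3868 q [-1.22  0.12  1.44  0.    1.58 -0.04] F [-0.1  0.5  0.4] w 0.0849
[0.49446133 0.30621944]
max shift 3.45 3.55 turn 6.2
1.82 -0.88 -0.12 -2.7; 2.09 -0.98 -0.13 -3.11; 2.33 -1.05 -0.15 -3.5; 2.55 -1.1 -0.17 -3.86; 2.75 -1.13 -0.18 -4.19; 2.93 -1.13 -0.19 -4.5; 3.08 -1.12 -0.21 -4.79; 3.2 -1.08 -0.22 -5.04; 3.3 -1.03 -0.23 -5.28; 3.38 -0.96 -0.24 -5.48; 3.42 -0.88 -0.24 -5.66; 3.45 -0.8 -0.25 -5.82; 3.45 -0.71 -0.26 -5.95; 3.43 -0.61 -0.26 -6.05; 3.01 0.57 -0.07 -6.13; 2.8 1.06 0 -6.18; 2.75 1.17 0 -6.2; 2.67 1.27 0 -6.2; 2.58 1.37 0 -6.18; 2.48 1.45 0 -6.13
2.37 1.52 0 -6.05; 2.23 1.58 0.02 -5.95; 1.42 2.3 0.81 -5.82; 1.31 2.32 0.79 -5.66; 1.2 2.32 0.76 -5.48; 1.08 2.3 0.74 -5.28; 0.97 2.26 0.7 -5.04; -0.25 2.89 0.87 -4.79; -0.7 3.01 0.89 -4.5; -0.71 2.85 0.83 -4.19; -0.7 2.67 0.76 -3.86; -0.68 2.45 0.69 -3.5; -0.65 2.21 0.61 -3.11; -0.59 1.94 0.53 -2.7
```

>>> {"api": "apply_moves", "payload": {"deltas": "1.8 -0.9 -0.1 -2.7; 2.1 -1 -0.1 -3.1; 2.3 -1 -0.2 -3.5; 2.6 -1.1 -0.2 -3.9; 2.7 -1.1 -0.2 -4.2; 2.9 -1.1 -0.2 -4.5; 3.1 -1.1 -0.2 -4.8; 3.2 -1.1 -0.2 -5; 3.3 -1 -0.2 -5.3; 3.4 -1 -0.2 -5.5; 3.4 -0.9 -0.2 -5.7; 3.4 -0.8 -0.3 -5.8; 3.4 -0.7 -0.3 -6; 3.4 -0.6 -0.3 -6; 3 0.6 -0.1 -6.1; 2.8 1.1 0 -6.2; 2.8 1.2 0 -6.2; 2.7 1.3 0 -6.2; 2.6 1.4 0 -6.2; 2.5 1.4 0 -6.1", "hand": 0, "newtons": 60}}

```text
time: 1.92
position: [0.418, -0.0308, 0.2605]
tcp_rot: [0.426, 0.905, 0.002, -0.0]
wrist_force: [0.7, -0.2, -0.0]
width: 0.0855
```

```bash
python3 - <<'E'
from plan import *
st()
polar([(.44,.3,.24,.4),(.5816,.5545,.16,1)],3.334,19)
E
```

```text
t 1.92 p [ 0.418  -0.0308  0.2605] psi 2.2604 q [-0.14 -0.47  1.9   0.    1.7  -0.83] F [ 0.7 -0.2 -0. ] w 0.0855
max shift 2.08 2.63 turn 4.04
0.76 0.93 0.16 -1.87; 0.95 1.16 0.19 -2.32; 1.12 1.37 0.23 -2.73; 1.27 1.55 0.26 -3.08; 1.39 1.72 0.28 -3.37; 1.5 1.86 0.3 -3.61; 1.57 1.98 0.32 -3.8; 1.57 2.08 0.34 -3.94; -0.25 1.96 0.87 -4.02; -0.31 2 0.88 -4.04; -0.37 2 0.87 -4.02; -0.42 1.98 0.85 -3.94; -0.46 1.92 0.82 -3.8; -0.49 1.84 0.78 -3.61; -0.51 1.72 0.73 -3.37; -0.51 1.58 0.67 -3.08; -0.49 1.4 0.59 -2.73; -0.45 1.19 0.5 -2.32; -0.38 0.96 0.4 -1.87
```

>>> {"api": "apply_moves", "payload": {"deltas": "0.8 0.9 0.2 -1.9; 1 1.2 0.2 -2.3; 1.1 1.4 0.2 -2.7; 1.3 1.6 0.3 -3.1; 1.4 1.7 0.3 -3.4; 1.5 1.9 0.3 -3.6; 1.6 2 0.3 -3.8; 1.6 2.1 0.3 -3.9; -0.2 2 0.9 -4; -0.3 2 0.9 -4; -0.4 2 0.9 -4; -0.4 2 0.9 -3.9; -0.5 1.9 0.8 -3.8; -0.5 1.8 0.8 -3.6; -0.5 1.7 0.7 -3.4; -0.5 1.6 0.7 -3.1; -0.5 1.4 0.6 -2.7; -0.5 1.2 0.5 -2.3; -0.4 1 0.4 -1.9"}}

```text
time: 3.5
position: [0.4837, 0.3348, 0.1575]
tcp_rot: [-0.129, 0.992, 0.002, 0.004]
wrist_force: [1.3, -0.2, -0.4]
width: 0.0855
```

```bash
python3 - <<'E'
from plan import *
from rig import *
import cv2
st()
for n in ["wrist","top"]: cv2.imwrite(f"pics/{n}1.png",read_camera(n)["img"][:,:,::-1])
lin([.4945,.3062,.16],3.334,4)
E
```

```text
t 3.5 p [0.4837 0.3348 0.1575] psi 3.4002 q [ 0.56 -0.05  1.73  0.    1.45 -1.27] F [ 1.3 -0.2 -0.4] w 0.0855
max shift 0.76 0.77 turn 0.94
-0.09 -0.76 -0.07 0.94; -0.1 -0.76 -0.07 0.94; -0.11 -0.76 -0.07 0.94; -0.12 -0.76 -0.07 0.94
```

View pics/wrist1.png

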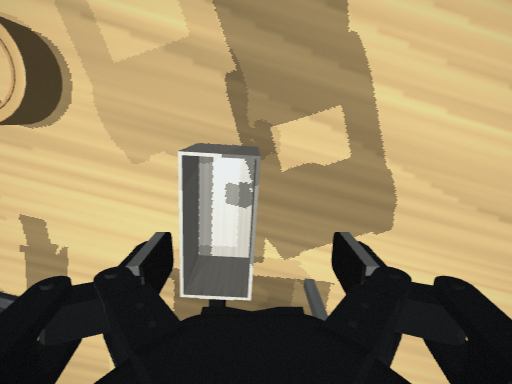

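```bash
python3 - <<'E'
from plan import *
from rig import *
from h import *
st()
W=read_camera("wrist")
a,b=.07,.034
M=np.array([[a,b,.08],[a,-b,.08],[-a,b,.08],[-a,-b,.08]])
x,res=fit([(W,M,np.array([(179.,153),(259,159),(181,298),(250,300)]))],[.52,.31,3.33]); print(x,res)
lin([x[0]+.025*np.cos(x[2]),x[1]+.025*np.sin(x[2]),.16],x[2],4)
E
```

```text
t 3.6 p [0.4834 0.3348 0.1571] psi 3.3996 q [ 0.56 -0.05  1.73  0.    1.45 -1.27] F [-0.7 -0.6  0.9] w 0.0857
[0.52148427 0.31316706 3.34046724] [[[-0.8, 0.0], [1.3, -1.1], [-0.8, 0.3], [0.5, 1.7]]]
max shift 0.71 0.73 turn 0.82
-0.16 -0.71 -0.05 0.82; -0.17 -0.71 -0.05 0.82; -0.18 -0.71 -0.05 0.82; -0.19 -0.7 -0.05 0.82
```

>>> {"api": "apply_moves", "payload": {"deltas": "-0.17 -0.72 0 0.84; -0.17 -0.72 0 0.84; -0.17 -0.72 0 0.84; -0.17 -0.72 0 0.84; 0 0 0 0; 0 0 2.4 0; 0 0 2.4 0"}}

```text
time: 4.23
position: [0.5016, 0.3022, 0.1168]
tcp_rot: [-0.091, 0.996, 0.004, 0.009]
wrist_force: [-1.2, 0.6, -0.9]
width: 0.0853
```

```bash
python3 - <<'E'
from plan import *
st()
lin([.5205+.025*np.cos(3.338),.312+.025*np.sin(3.338),.036],3.338,4)
E
```

```text
t 4.23 p [0.5016 0.3022 0.1168] psi 3.3242 q [ 0.5  -0.04  1.79 -0.    1.37 -1.25] F [-1.2  0.6 -0.9] w 0.0853
max shift 2.02 2.03 turn 0.2
0.11 0.15 2.02 -0.2; 0.11 0.15 2.02 -0.2; 0.11 0.15 2.02 -0.2; 0.11 0.15 2.02 -0.2
```

>>> {"api": "apply_moves", "payload": {"deltas": "0.11 0.15 2 -0.2; 0.11 0.15 2 -0.2; 0.11 0.15 2 -0.2; 0.11 0.15 2 -0.2; 0 0 0 0; 0 0 0 0"}}

```text
time: 4.73
position: [0.4973, 0.3046, 0.0311]
tcp_rot: [-0.095, 0.995, 0.003, 0.008]
wrist_force: [0.8, 0.9, 1.1]
width: 0.086
```

```bash
python3 - <<'E'
from plan import *
from rig import *
import cv2
st(); print(cur()[0]["tcp_rot"])
for n in ["wrist","side"]: cv2.imwrite(f"pics/{n}2.png",read_camera(n)["img"][:,:,::-1])
lin([.5205+.025*np.cos(3.338),.312+.025*np.sin(3.338),.036],3.338,1)
E
```

```text
t 4.73 p [0.4973 0.3046 0.0311] psi 3.3325 q [ 0.51  0.03  1.86 -0.    1.23 -1.26] F [0.8 0.9 1.1] w 0.086
[-0.09531409  0.9954069   0.00339024  0.008297  ]
max shift 0.42 0.5 turn 0.31
0.1 0.26 -0.42 -0.31
```

View pics/wrist2.png

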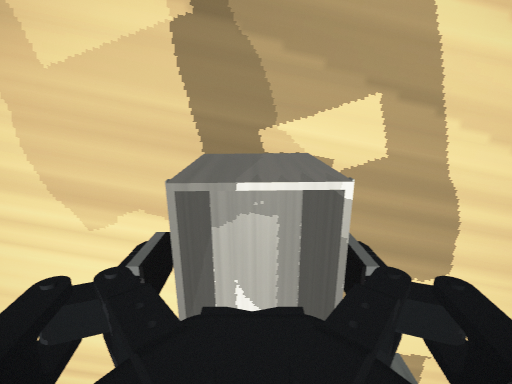

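>>> {"api": "apply_moves", "payload": {"deltas": "0 0.26 -0.4 0; 0 0 0 0; 0 0 0 0; 0 0 0 0; 0 0 0 0; 0 0 0 0", "hand": 1, "newtons": 60}}

```text
time: 5.33
position: [0.4992, 0.3086, 0.0426]
tcp_rot: [-0.095, 0.995, 0.005, 0.012]
wrist_force: [1.7, 0.0, -1.7]
width: 0.0672
```

```bash
python3 - <<'E'
from plan import *
st()
s,p,psi=cur()
d=np.array([np.cos(3.338),np.sin(3.338)])*.125
lin([p[0]+d[0],p[1]+d[1],p[2]],psi,7)
E
```

```text
t 5.33 p [0.4992 0.3086 0.0426] psi 3.3318 q [ 0.51  0.03  1.85 -0.    1.24 -1.25] F [ 1.7  0.  -1.7] w 0.0672
max shift 1.79 1.79 turn 0.0
1.79 -0.01 0 0; 1.79 -0.01 0 0; 1.79 -0.01 0 0; 1.79 -0.01 0 0; 1.79 -0.01 0 0; 1.79 -0.01 0 0; 1.79 -0.01 0 0
```

>>> {"api": "apply_moves", "payload": {"deltas": "0.8 0 -0.2 0; 1.5 0 -0.2 0; 1.8 0 0 0; 1.8 0 0 0; 1.8 0 0 0; 1.8 0 0 0; 1.8 0 0 0; 1 0 0 0; 0 0 0 0"}}

```text
time: 6.08
position: [0.369, 0.2825, 0.0422]
tcp_rot: [-0.094, 0.995, 0.005, 0.011]
wrist_force: [0.0, 0.1, -1.5]
width: 0.0677
```

```bash
python3 - <<'E'
from plan import *
from rig import *
import cv2
st()
for n in ["top","side"]: cv2.imwrite(f"pics/{n}3.png",read_camera(n)["img"][:,:,::-1])
E
```

```text
t 6.08 p [0.369  0.2825 0.0422] psi 3.3309 q [ 0.6  -0.25  2.11 -0.    1.27 -1.16] F [ 0.   0.1 -1.5] w 0.0677
```

View pics/side3.png

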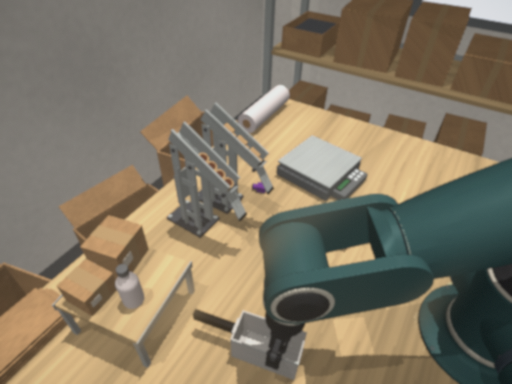

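View pics/top3.png

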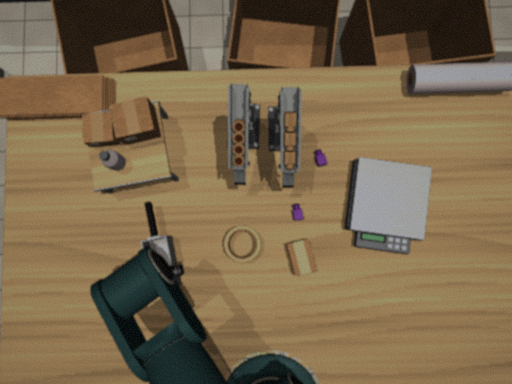

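```bash
python3 - <<'E'
from plan import *
s,p,psi=cur()
n=18
t=np.linspace(0,1,n+1)
z=np.interp(t,[0,.6,1],[p[2],.17,.17]); 
P=np.c_[p[0]+t*.02,p[1]-t*.03,z]
ps=psi+np.interp(t,[0,.15,.3,.85,1],[0,-.04,-.25,-1.5,-1.7])
show(rows(P,ps))
E
```

```text
max shift 1.18 1.2 turn 7.23
-0.08 -0.18 -1.18 0.85; -0.08 -0.18 -1.18 0.85; -0.08 -0.18 -1.18 1.93; -0.09 -0.18 -1.18 4.46; -0.1 -0.17 -1.18 4.46; -0.12 -0.16 -1.18 6.12; -0.13 -0.15 -1.18 7.23; -0.15 -0.13 -1.18 7.23; -0.17 -0.11 -1.18 7.23; -0.18 -0.09 -1.18 7.23; -0.19 -0.07 -0.94 7.23; -0.2 -0.04 0 7.23; -0.2 -0.02 0 7.23; -0.2 0.01 0 7.23; -0.2 0.03 0 7.23; -0.19 0.06 0 5.14; -0.19 0.07 0 4.24; -0.18 0.09 0 4.24
```

>>> {"api": "apply_moves", "payload": {"deltas": "-0.1 -0.2 -1.2 0.8; -0.1 -0.2 -1.2 0.8; -0.1 -0.2 -1.2 2; -0.1 -0.2 -1.2 4; -0.1 -0.2 -1.2 5; -0.1 -0.2 -1.2 6; -0.1 -0.2 -1.2 7; -0.1 -0.1 -1.2 7; -0.2 -0.1 -1.2 7; -0.2 -0.1 -1.2 7; -0.2 -0.1 -0.9 7; -0.2 0 0 7; -0.2 0 0 7; -0.2 0 0 7; -0.2 0 0 7; -0.2 0.1 0 6; -0.2 0.1 0 5; -0.2 0.1 0 4.5"}}

```text
time: 7.68
position: [0.4009, 0.2457, 0.2036]
tcp_rot: [0.707, 0.707, 0.018, 0.006]
wrist_force: [-0.4, -0.2, -2.8]
width: 0.0671
```

```bash
python3 - <<'E'
from plan import *
from rig import *
import cv2
st()
for n in ["side"]: cv2.imwrite(f"pics/{n}4.png",read_camera(n)["img"][:,:,::-1])
r,a=np.hypot(.574,-.34),np.arctan2(-.34,.574)
polar([(.42,.2,.19,.25),(.41,0,.19,.45),(.46,-.3,.18,.7),(r,a,.16,1)],0,32)
E
```

```text
t 7.68 p [0.4009 0.2457 0.2036] psi 1.572 q [ 0.5  -0.36  1.92 -0.    1.54  0.49] F [-0.4 -0.2 -2.8] w 0.0671
max shift 2.66 2.79 turn 3.5
-1.13 0.28 0.09 1.53; -1.31 0.32 0.11 1.78; -1.46 0.36 0.12 2.01; -1.6 0.39 0.14 2.22; -1.73 0.42 0.15 2.42; -1.84 0.45 0.16 2.6; -1.93 0.47 0.17 2.76; -2.01 0.49 0.18 2.91; -2.07 0.5 0.19 3.04; -1.63 0.61 0.07 3.16; -1.36 0.69 0 3.26; -1.37 0.74 0 3.34; -1.38 0.77 0 3.4; -1.38 0.81 0 3.45; -1.27 1.12 0.04 3.49; -1.01 1.84 0.16 3.5; -1.01 1.88 0.16 3.5; -1 1.91 0.16 3.49; -0.99 1.93 0.15 3.45; -0.98 1.94 0.15 3.4
-0.95 1.94 0.15 3.34; 0.41 2.54 0.22 3.26; 0.82 2.66 0.23 3.16; 0.82 2.58 0.23 3.04; 0.82 2.49 0.22 2.91; 0.8 2.39 0.21 2.76; 0.78 2.26 0.19 2.6; 0.75 2.12 0.18 2.42; 0.71 1.96 0.16 2.22; 0.67 1.78 0.15 2.01; 0.61 1.59 0.13 1.78; 0.54 1.37 0.11 1.53
```

View pics/side4.png

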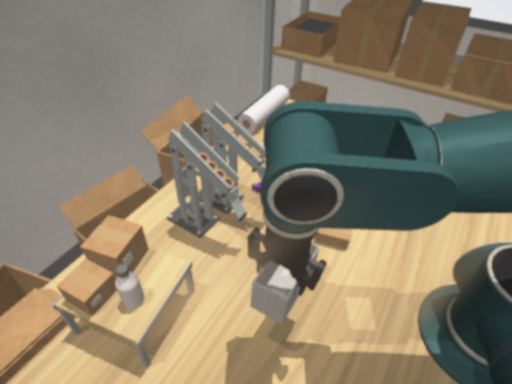

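>>> {"api": "apply_moves", "payload": {"deltas": "-1.1 0.3 0.1 1.5; -1.3 0.3 0.1 1.8; -1.5 0.4 0.1 2; -1.6 0.4 0.1 2.2; -1.7 0.4 0.2 2.4; -1.8 0.4 0.2 2.6; -1.9 0.5 0.2 2.8; -2 0.5 0.2 2.9; -2.1 0.5 0.2 3; -1.6 0.6 0.1 3.2; -1.4 0.7 0 3.3; -1.4 0.7 0 3.3; -1.4 0.8 0 3.4; -1.4 0.8 0 3.5; -1.3 1.1 0 3.5; -1 1.8 0.2 3.5; -1 1.9 0.2 3.5; -1 1.9 0.2 3.5; -1 1.9 0.2 3.5; -1 1.9 0.1 3.4"}}

```text
time: 9.4
position: [0.4406, -0.1273, 0.1978]
tcp_rot: [0.966, 0.257, 0.028, -0.002]
wrist_force: [-0.2, -0.5, -2.0]
width: 0.0674
```

```bash
python3 - <<'E'
from plan import *
st(); print(cur()[0]["tcp_rot"])
r,a=np.hypot(.574,-.34),np.arctan2(-.34,.574)
polar([(.47,-.3,.17,.4),(r,a,.15,1)],0,16)
E
```

```text
t 9.4 p [ 0.4406 -0.1273  0.1978] psi 0.5197 q [-0.36 -0.39  1.95  0.04  1.54  0.69] F [-0.2 -0.5 -2. ] w 0.0674
[ 0.96604278  0.25685699  0.02795564 -0.00208003]
max shift 2.76 3.01 turn 2.32
0.02 0.13 0.26 1.1; 0.02 0.17 0.33 1.4; 0.03 0.2 0.39 1.66; 0.04 0.22 0.44 1.88; 0.05 0.24 0.48 2.06; 0.06 0.26 0.51 2.19; 0.39 0.95 0.45 2.28; 1.2 2.71 0.26 2.32; 1.19 2.76 0.26 2.32; 1.15 2.76 0.25 2.28; 1.09 2.7 0.24 2.19; 1.02 2.58 0.23 2.06; 0.93 2.4 0.21 1.88; 0.82 2.15 0.19 1.66; 0.69 1.83 0.16 1.4; 0.54 1.44 0.12 1.1
```

```bash
python3 - <<'E'
from plan import *
from scipy.spatial.transform import Rotation as R
for n,q,p in [("0",[.98135,.1922,0,-.0006],(.25,-.62)),("1.92",[.426,.905,.002,0],(.418,-.03)),("3.5",[-.129,.992,.002,.004],(.48,.33)),("4.23",[-.091,.996,.004,.009],(.5,.3)),("4.7",[-.0953,.9954,.0034,.0083],(.5,.3)),("5.33",[-.095,.995,.005,.012],(.5,.31)),("6.08",[-.094,.995,.005,.011],(.37,.28)),("7.68",[.707,.707,.018,.006],(.4,.245)),("9.4",[.966,.257,.028,-.002],(.44,-.127))]:
    z=R.from_quat(q).as_matrix()[:,2]; a=np.arctan2(p[1],p[0])
    print(n,"tilt world xy",z[:2].round(3),"radial",(z[0]*np.cos(a)+z[1]*np.sin(a)).round(3),"tang",(-z[0]*np.sin(a)+z[1]*np.cos(a)).round(3))
E
```

```text
0 tilt world xy [-0.     0.001] radial -0.001 tang 0.0
1.92 tilt world xy [0.002 0.004] radial 0.001 tang 0.004
3.5 tilt world xy [0.007 0.005] radial 0.009 tang -0.0
4.23 tilt world xy [0.017 0.01 ] radial 0.02 tang -0.001
4.7 tilt world xy [0.016 0.008] radial 0.018 tang -0.001
5.33 tilt world xy [0.023 0.012] radial 0.026 tang -0.002
6.08 tilt world xy [0.021 0.012] radial 0.024 tang -0.003
7.68 tilt world xy [0.034 0.017] radial 0.038 tang -0.003
9.4 tilt world xy [0.053 0.018] radial 0.046 tang 0.032
```

```bash
python3 - <<'E'
from plan import *
lin([.574,-.34,.155],0,14)
E
```

```text
max shift 1.79 1.82 turn 2.13
0.07 1.79 0.31 2.13; 0.14 1.79 0.31 2.13; 0.2 1.78 0.31 2.13; 0.27 1.77 0.31 2.13; 0.34 1.76 0.31 2.13; 0.4 1.75 0.31 2.13; 0.47 1.73 0.31 2.13; 0.53 1.71 0.31 2.13; 0.59 1.69 0.31 2.13; 0.66 1.67 0.31 2.13; 0.72 1.64 0.31 2.13; 0.78 1.62 0.31 2.13; 0.84 1.59 0.31 2.13; 0.9 1.55 0.31 2.13
```

>>> {"api": "apply_moves", "payload": {"deltas": "0.1 1.8 0.3 2.1; 0.1 1.8 0.3 2.1; 0.2 1.8 0.3 2.1; 0.3 1.8 0.3 2.1; 0.3 1.8 0.3 2.1; 0.4 1.8 0.3 2.1; 0.5 1.7 0.3 2.1; 0.5 1.7 0.3 2.1; 0.6 1.7 0.3 2.1; 0.7 1.7 0.3 2.1; 0.7 1.6 0.3 2.1; 0.8 1.6 0.3 2.1; 0.8 1.4 0.2 2.1; 0.7 1 0 2; 0 0 0 0; 0 0 0 0"}}

```text
time: 10.73
position: [0.5811, -0.3583, 0.177]
tcp_rot: [1.0, -0.003, 0.03, -0.006]
wrist_force: [-0.2, -0.4, -1.3]
width: 0.0675
```

```bash
cat >> plan.py <<'E'
def tilt():
    from scipy.spatial.transform import Rotation as R
    s,p,psi=cur(); z=R.from_quat(s["tcp_rot"]).as_matrix()[:,2]; print("tilt xy",z[:2].round(4))
E
python3 - <<'E'
from plan import *
from rig import *
import cv2
st();tilt()
for n in ["side","wrist","top"]: cv2.imwrite(f"pics/{n}5.png",read_camera(n)["img"][:,:,::-1])
lin([.574,-.34,.155],0,4)
E
```

```text
t 10.73 p [ 0.5811 -0.3583  0.177 ] psi -0.0064 q [-0.61  0.12  1.52  0.05  1.45  0.96] F [-0.2 -0.4 -1.3] w 0.0675
tilt xy [0.06   0.0128]
max shift 0.55 0.72 turn 0.09
-0.17 -0.43 0.55 -0.09; -0.17 -0.44 0.55 -0.09; -0.17 -0.44 0.55 -0.09; -0.17 -0.44 0.55 -0.09
```

View pics/side5.png

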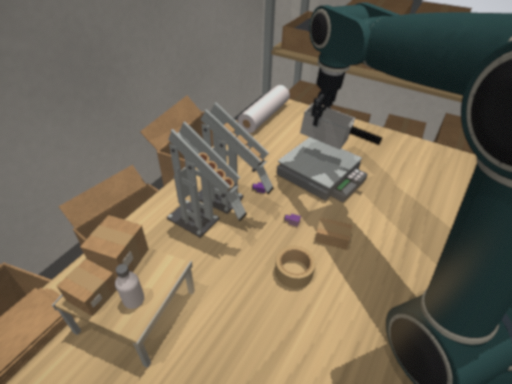

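View pics/wrist5.png

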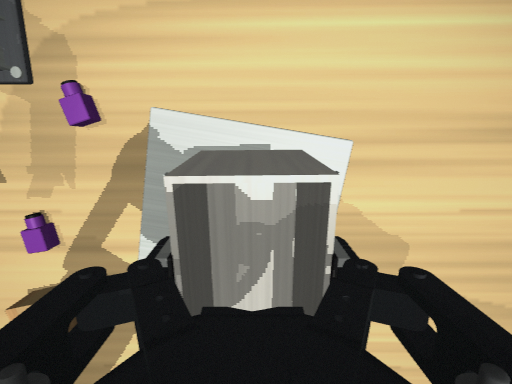

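>>> {"api": "apply_moves", "payload": {"deltas": "-0.2 -0.4 1 0; -0.2 -0.4 1 0; -0.2 -0.4 1 0; -0.1 -0.4 1 0; 0 0 0.8 0; 0 0 0.4 0; 0 0 0.2 0; 0 0 0 0"}}

```text
time: 11.55
position: [0.5752, -0.336, 0.1165]
tcp_rot: [1.0, -0.001, 0.03, -0.007]
wrist_force: [-0.2, 0.2, -2.6]
width: 0.0672
```

```bash
python3 - <<'E'
from plan import *
from rig import *
import cv2
st();tilt()
for n in ["side"]: cv2.imwrite(f"pics/{n}6.png",cv2.resize(read_camera(n)["img"][60:220,230:430,::-1],None,fx=4,fy=3.75))
lin([.574,-.34,.11],0,4)
E
```

```text
t 11.55 p [ 0.5752 -0.336   0.1165] psi -0.0019 q [-0.59  0.12  1.62  0.05  1.35  0.98] F [-0.2  0.2 -2.6] w 0.0672
tilt xy [0.0593 0.0136]
max shift 0.17 0.2 turn 0.03
-0.03 0.1 0.17 -0.03; -0.03 0.1 0.17 -0.03; -0.03 0.1 0.17 -0.03; -0.03 0.1 0.17 -0.03
```

View pics/side6.png

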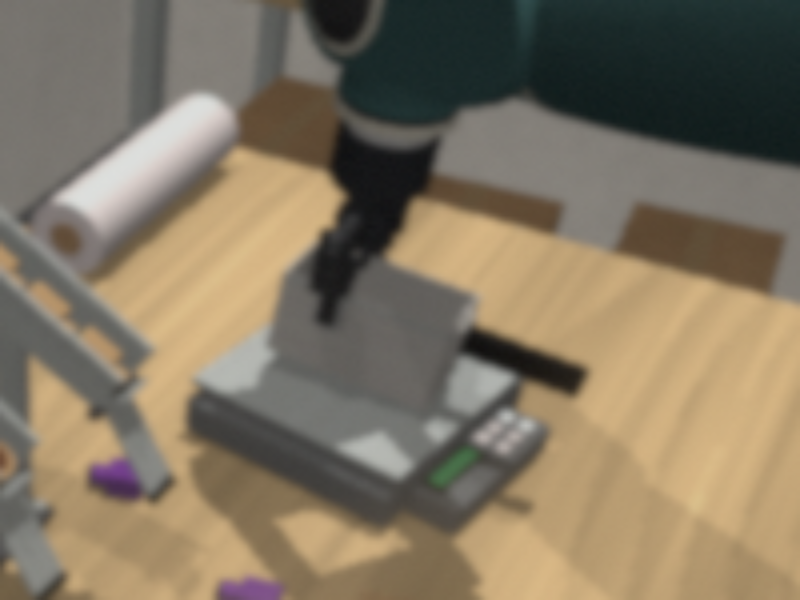

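Pan held over the platform, still slightly above. Lower in small steps, watching force.

>>> {"api": "apply_moves", "payload": {"deltas": "0 0.1 0.3 0; 0 0.1 0.3 0; 0 0 0.3 0; 0 0 0.1 0; 0 0 0 0"}}

```text
time: 12.02
position: [0.5766, -0.3392, 0.1073]
tcp_rot: [1.0, -0.001, 0.031, -0.006]
wrist_force: [-0.2, 0.4, -1.4]
width: 0.0675
```

>>> {"api": "apply_moves", "payload": {"deltas": "0 0 0.2 0; 0 0 0.2 0; 0 0 0.1 0; 0 0 0 0"}}

```text
time: 12.35
position: [0.5783, -0.3395, 0.1057]
tcp_rot: [0.999, -0.001, 0.033, -0.005]
wrist_force: [-2.6, -0.6, 0.9]
width: 0.0677
```

>>> {"api": "apply_moves", "payload": {"deltas": "0 0 0.2 0; 0 0 0 0; 0 0 0 0; 0 0 0 0; 0 0 0 0; 0 0 0 0", "hand": 0}}

```text
time: 12.85
position: [0.5789, -0.3397, 0.1039]
tcp_rot: [0.999, -0.001, 0.033, -0.005]
wrist_force: [-0.2, 1.0, 0.1]
width: 0.0854
```

```bash
python3 - <<'E'
from plan import *
from rig import *
import cv2
st();tilt()
c=read_camera("side");cv2.imwrite("pics/side7.png",cv2.resize(c["img"][60:220,230:430,::-1],None,fx=4,fy=3.75))
cv2.imwrite("pics/wrist7.png",read_camera("wrist")["img"][:,:,::-1])
E
```

```text
t 12.85 p [ 0.5789 -0.3397  0.1039] psi -0.0024 q [-0.59  0.14  1.63  0.05  1.33  0.98] F [-0.2  1.   0.1] w 0.0854
tilt xy [0.0666 0.0093]
```

View pics/side7.png

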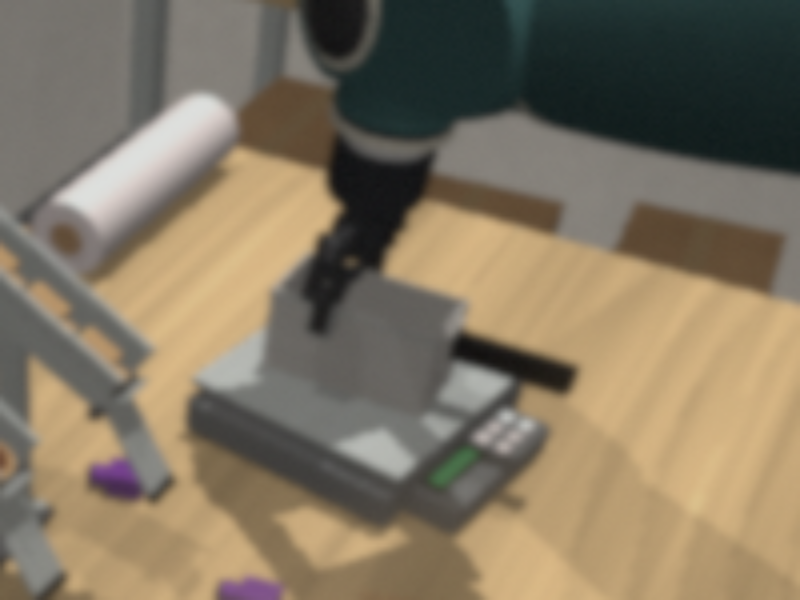

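View pics/wrist7.png

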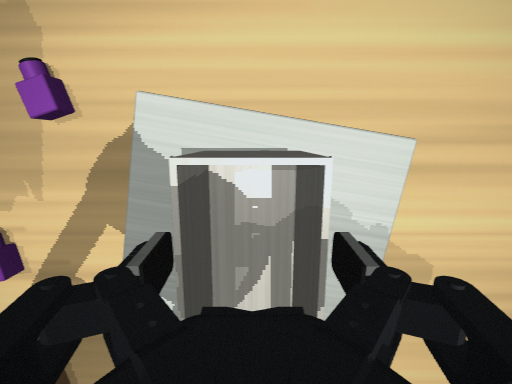

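>>> {"api": "apply_moves", "payload": {"deltas": "0 0 -0.5 0; 0 0 -1.5 0; 0 0 -2 0; 0 0 -2 0; 0 0 -2 0; 0 0 -2 0; 0 0 -1 0; 0 0 0 0"}}

```text
time: 13.62
position: [0.5704, -0.3406, 0.2254]
tcp_rot: [0.999, -0.001, 0.034, -0.004]
wrist_force: [0.5, -0.5, -0.1]
width: 0.0852
```

```bash
python3 - <<'E'
from plan import *
from rig import *
import cv2
st();tilt()
c=read_camera("wrist");cv2.imwrite("pics/wrist8.png",c["img"][:,:,::-1])
c=read_camera("top");cv2.imwrite("pics/top8.png",cv2.resize(c["img"][130:290,310:470,::-1],None,fx=3.75,fy=3.75))
E
```

```text
t 13.62 p [ 0.5704 -0.3406  0.2254] psi -0.0023 q [-0.6   0.06  1.51  0.05  1.52  0.98] F [ 0.5 -0.5 -0.1] w 0.0852
tilt xy [0.0677 0.0084]
```

View pics/wrist8.png

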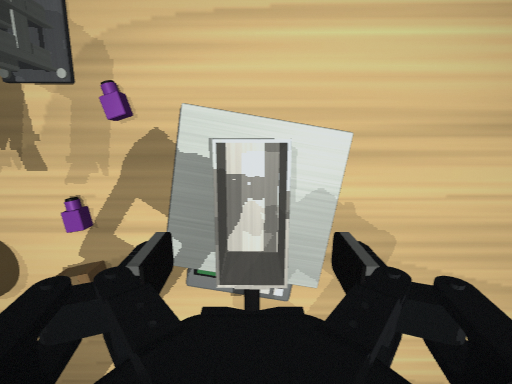

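View pics/top8.png

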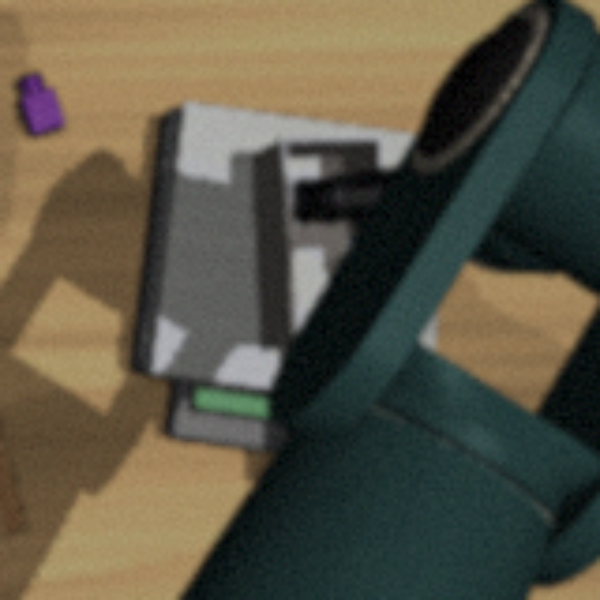

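```bash
python3 - <<'E'
from plan import *
from rig import *
from h import *
W=read_camera("wrist")
a,b=.07,.034
M=np.array([[a,b,.14],[a,-b,.14],[-a,b,.14],[-a,-b,.14]])
x,res=fit([(W,M,np.array([(211.,140),(289,139.5),(217.5,288),(288,290)]))],[.55,-.34,0]); print(x,res)
M=np.array([[.1,.1,.06],[.1,-.1,.06],[-.1,-.1,.06]])
print(fit([(W,M,np.array([(182.,103),(352,133),(318,288)]))],[.55,-.34,0]))
g=x[:2]-.107*np.array([np.cos(x[2]),np.sin(x[2])]);print(g)
r,aa=np.hypot(*g),np.arctan2(g[1],g[0]); 
s,p,psi=cur()
lin([g[0],g[1],.2],x[2]+np.pi,26)
E
```

```text
[ 0.55509116 -0.33879062  0.01062025] [[[-0.5, 0.2], [1.4, -0.3], [-0.7, 1.6], [0.1, -0.8]]]
(array([ 0.55076883, -0.34046466, -0.16460957]), [[[-1.7, -0.1], [2.9, -0.5], [-0.1, 2.2]]])
[ 0.44809719 -0.33992696]
max shift 0.47 0.48 turn 6.89
-0.47 0 0.08 6.89; -0.47 0.06 0.08 6.89; -0.45 0.11 0.08 6.89; -0.44 0.17 0.08 6.89; -0.42 0.22 0.08 6.89; -0.39 0.27 0.08 6.89; -0.35 0.31 0.08 6.89; -0.31 0.35 0.08 6.89; -0.27 0.38 0.08 6.89; -0.22 0.41 0.08 6.89; -0.17 0.44 0.08 6.89; -0.11 0.45 0.08 6.89; -0.06 0.46 0.08 6.89; 0 0.47 0.08 6.89; 0.05 0.47 0.08 6.89; 0.11 0.46 0.08 6.89; 0.16 0.44 0.08 6.89; 0.21 0.42 0.08 6.89; 0.26 0.39 0.08 6.89; 0.31 0.35 0.08 6.89
0.35 0.31 0.08 6.89; 0.38 0.27 0.08 6.89; 0.41 0.22 0.08 6.89; 0.44 0.17 0.08 6.89; 0.45 0.12 0.08 6.89; 0.46 0.06 0.08 6.89
```

```bash
python3 - <<'E'
from plan import *
s,p,psi=cur(); n=26
t=np.linspace(0,1,n+1)[:,None]
show(rows(p+(np.array([.448,-.34,.215])-p)*t,psi+(np.pi+.01-psi)*t[:,0]))
E
```

```text
max shift 0.47 0.47 turn 6.95
-0.47 0 0.02 -6.95; -0.47 -0.06 0.02 -6.95; -0.46 -0.11 0.02 -6.95; -0.44 -0.17 0.02 -6.95; -0.42 -0.22 0.02 -6.95; -0.39 -0.27 0.02 -6.95; -0.35 -0.31 0.02 -6.95; -0.31 -0.35 0.02 -6.95; -0.27 -0.39 0.02 -6.95; -0.22 -0.42 0.02 -6.95; -0.16 -0.44 0.02 -6.95; -0.11 -0.46 0.02 -6.95; -0.05 -0.47 0.02 -6.95; 0 -0.47 0.02 -6.95; 0.06 -0.47 0.02 -6.95; 0.11 -0.45 0.02 -6.95; 0.17 -0.44 0.02 -6.95; 0.22 -0.41 0.02 -6.95; 0.27 -0.38 0.02 -6.95; 0.31 -0.35 0.02 -6.95
0.35 -0.31 0.02 -6.95; 0.39 -0.26 0.02 -6.95; 0.42 -0.21 0.02 -6.95; 0.44 -0.16 0.02 -6.95; 0.46 -0.11 0.02 -6.95; 0.47 -0.05 0.02 -6.95
```

>>> {"api": "apply_moves", "payload": {"deltas": "-0.5 0 0 -4; -0.5 -0.1 0 -6; -0.5 -0.1 0 -6.9; -0.4 -0.2 0 -6.9; -0.4 -0.2 0 -6.9; -0.4 -0.3 0 -6.9; -0.4 -0.3 0 -6.9; -0.3 -0.3 0 -6.9; -0.3 -0.4 0 -6.9; -0.2 -0.4 0 -6.9; -0.2 -0.4 0 -6.9; -0.1 -0.5 0 -6.9; 0 -0.5 0 -6.9; 0 -0.5 0 -6.9; 0 -0.5 0 -6.9; 0.1 -0.5 0 -6.9; 0.2 -0.4 0 -6.9; 0.2 -0.4 0 -6.9; 0.3 -0.4 0 -6.9; 0.3 -0.4 0 -6.9"}}

```text
time: 15.43
position: [0.4626, -0.3304, 0.1788]
tcp_rot: [0.35, 0.936, 0.023, 0.005]
wrist_force: [0.0, 0.6, 0.5]
width: 0.0854
```

```bash
python3 - <<'E'
from plan import *
st();tilt()
lin([.448,-.34,.215],np.pi+.01,7)
E
```

```text
t 15.43 p [ 0.4626 -0.3304  0.1788] psi 2.4258 q [-0.69 -0.1   1.74  0.05  1.5  -1.55] F [0.  0.6 0.5] w 0.0854
tilt xy [0.025  0.0403]
max shift 0.52 0.57 turn 5.94
0.07 -0.24 -0.52 -5.94; 0.09 -0.23 -0.52 -5.94; 0.12 -0.22 -0.52 -5.94; 0.14 -0.21 -0.52 -5.94; 0.16 -0.19 -0.52 -5.94; 0.18 -0.18 -0.52 -5.94; 0.19 -0.16 -0.52 -5.94
```

>>> {"api": "apply_moves", "payload": {"deltas": "0.1 -0.2 -0.5 -5.9; 0.1 -0.2 -0.5 -5.9; 0.1 -0.2 -0.5 -5.9; 0.1 -0.2 -0.5 -5.9; 0.2 -0.2 -0.5 -5.9; 0.2 -0.1 -0.5 -5; 0.2 -0.1 -0.5 -3"}}

```text
time: 16.02
position: [0.4434, -0.3368, 0.2006]
tcp_rot: [0.011, 1.0, 0.027, 0.005]
wrist_force: [0.3, 0.4, -0.0]
width: 0.0854
```

```bash
python3 - <<'E'
from plan import *
from rig import *
import cv2
st();tilt()
c=read_camera("wrist");cv2.imwrite("pics/wrist9.png",c["img"][:,:,::-1])
c=read_camera("side");cv2.imwrite("pics/side9.png",c["img"][:,:,::-1])
lin([.448,-.34,.2],np.pi+.01,3)
E
```

```text
t 16.02 p [ 0.4434 -0.3368  0.2006] psi 3.1192 q [-0.72 -0.12  1.72  0.05  1.56 -2.27] F [ 0.3  0.4 -0. ] w 0.0854
tilt xy [0.0102 0.0529]
max shift 0.15 0.18 turn 0.7
-0.15 -0.09 0.04 -0.7; -0.15 -0.1 0.04 -0.7; -0.15 -0.1 0.04 -0.7
```

View pics/wrist9.png

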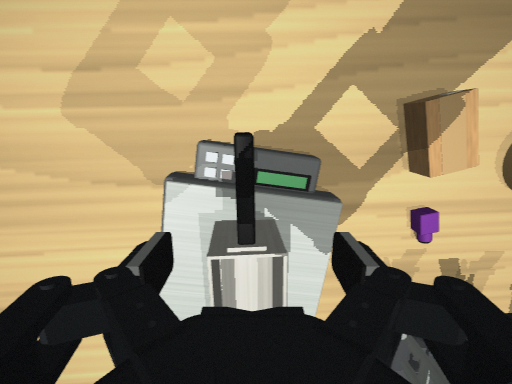

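View pics/side9.png

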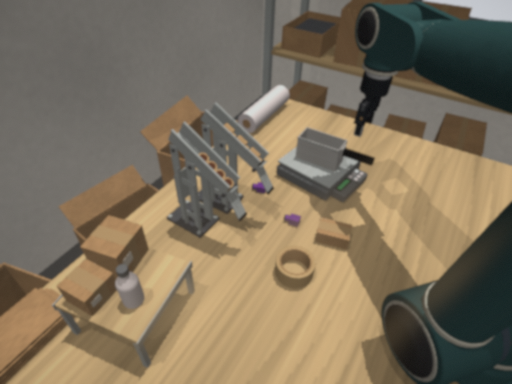

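>>> {"api": "apply_moves", "payload": {"deltas": "0 0 0 0; 0 0 0 0; 0 0 0 0; 0 0 0 0; 0 0 0 0; 0 0 0 0"}}

```text
time: 16.62
position: [0.4433, -0.3361, 0.1971]
tcp_rot: [0.018, 0.999, 0.028, 0.003]
wrist_force: [0.4, -0.2, -1.1]
width: 0.0856
```

```bash
python3 - <<'E'
from plan import *
st();tilt()
s=cur()[0]; print(s["qpos"], s["joint_velocities"].round(4))
E
```

```text
t 16.62 p [ 0.4433 -0.3361  0.1971] psi 3.1065 q [-0.72 -0.11  1.73  0.05  1.56 -2.26] F [ 0.4 -0.2 -1.1] w 0.0856
tilt xy [0.0074 0.0555]
[-0.71892866 -0.11415699  1.727955    0.04662723  1.55880705 -2.25586518] [ 0.0008  0.0026  0.0012  0.     -0.0011  0.0054]
```

```bash
python3 - <<'E'
from plan import *
from rig import *
from h import *
import cv2
W=read_camera("wrist"); st()
p=[.555,-.3388,.0106]
M=np.array([[-.17,.008,.13],[-.17,-.008,.13],[-.07,.034,.14],[-.07,-.034,.14],[-.07,-.008,.13],[-.07,.008,.13]])
uv=proj(W,world(M,p)); print(uv.round(1))
im=cv2.resize(W["img"][100:350,130:380,::-1],None,fx=2.4,fy=2.4)
for u in uv: cv2.circle(im,tuple(int(v) for v in ((u-[130,100]+.5)*2.4)),3,(0,0,255),1)
cv2.imwrite("pics/w10.png",im)
E
```

```text
t 16.67 p [ 0.4432 -0.3361  0.1971] psi 3.1065 q [-0.72 -0.11  1.73  0.05  1.56 -2.26] F [-0.1 -0.6 -0.5] w 0.0853
[[248.9 131.7]
 [228.2 132.7]
 [286.1 252.5]
 [204.8 258.1]
 [236.2 250.3]
 [254.5 249. ]]
```

View pics/w10.png

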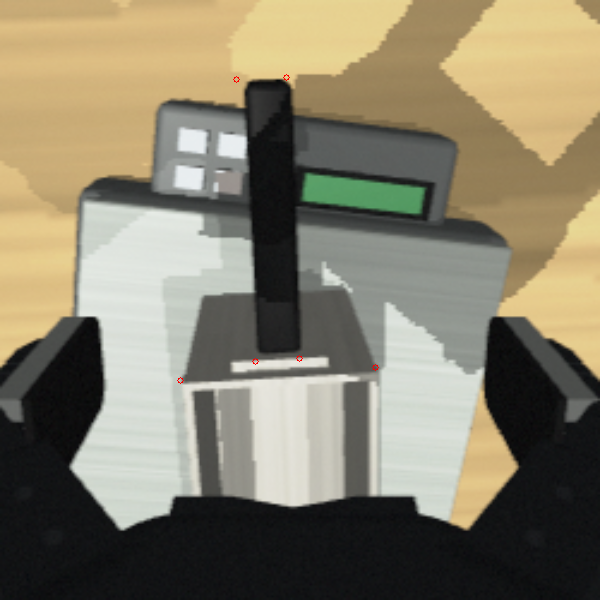

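```bash
python3 - <<'E'
from plan import *
from rig import *
from h import *
W=read_camera("wrist")
M=np.array([[-.17,.008,.13],[-.17,-.008,.13],[-.07,.034,.14],[-.07,-.034,.14]])
x,res=fit([(W,M,unc([(291,82),(246,85),(379,375),(184,380)],(130,100),2.4))],[.555,-.339,0]); print(x,res)
g=x[:2]-.107*np.array([np.cos(x[2]),np.sin(x[2])]);print(g)
lin([g[0],g[1],.16],np.pi+x[2],4)
E
```

```text
[ 0.55678887 -0.33878748 -0.00459046] [[[1.4, 0.2], [-0.5, -0.3], [-0.3, -1.1], [-0.1, 1.3]]]
[ 0.44978999 -0.33829631]
max shift 0.93 0.95 turn 0.43
-0.17 -0.05 0.93 -0.43; -0.16 -0.05 0.93 -0.43; -0.16 -0.05 0.93 -0.43; -0.16 -0.05 0.93 -0.43
```

>>> {"api": "apply_moves", "payload": {"deltas": "-0.2 0 0.9 -0.4; -0.1 0 0.9 -0.4; -0.1 0 0.9 -0.4; -0.1 0 0.9 -0.4; 0 0 1.4 0; 0 0 1.4 0; 0 0 0.8 0; 0 0 0 0"}}

```text
time: 17.38
position: [0.4491, -0.3312, 0.1167]
tcp_rot: [0.001, 1.0, 0.028, 0.003]
wrist_force: [-0.6, 0.1, -0.3]
width: 0.0854
```

```bash
python3 - <<'E'
from plan import *
from rig import *
import cv2
st();tilt()
cv2.imwrite("pics/w11.png",read_camera("wrist")["img"][:,:,::-1])
lin([.45,-.3385,.1],np.pi,3)
E
```

```text
t 17.38 p [ 0.4491 -0.3312  0.1167] psi 3.1391 q [-0.71 -0.07  1.81  0.05  1.42 -2.28] F [-0.6  0.1 -0.3] w 0.0854
tilt xy [0.0061 0.0565]
max shift 0.58 0.63 turn 0.05
-0.03 -0.24 0.58 -0.05; -0.03 -0.24 0.58 -0.05; -0.03 -0.24 0.58 -0.05
```

View pics/w11.png

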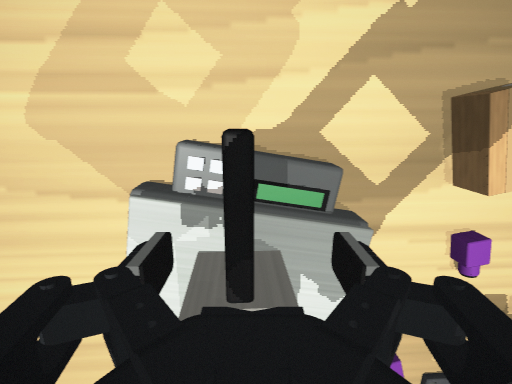

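>>> {"api": "apply_moves", "payload": {"deltas": "0 -0.3 0.6 0; 0 -0.3 0.5 0; 0 -0.1 0.3 0; 0 0 0.1 0; 0 0 0 0"}}

```text
time: 17.85
position: [0.4499, -0.339, 0.1024]
tcp_rot: [0.001, 1.0, 0.027, 0.004]
wrist_force: [1.0, -0.3, -1.0]
width: 0.0853
```

```bash
python3 - <<'E'
from plan import *
st();tilt()
lin([.45,-.3385,.1],np.pi,1)
E
```

```text
t 17.85 p [ 0.4499 -0.339   0.1024] psi 3.1393 q [-0.71 -0.04  1.82  0.05  1.4  -2.29] F [ 1.  -0.3 -1. ] w 0.0853
tilt xy [0.0082 0.0546]
max shift 0.24 0.25 turn 0.13
-0.01 0.05 0.24 -0.13
```

>>> {"api": "apply_moves", "payload": {"deltas": "0 0 0.1 0; 0 0 0.1 0; 0 0 0 0; 0 0 0 0; 0 0 0 0; 0 0 0 0; 0 0 0 0; 0 0 0 0; 0 0 0 0; 0 0 0 0", "hand": 1, "newtons": 110}}

```text
time: 18.68
position: [0.4506, -0.3397, 0.1024]
tcp_rot: [0.001, 1.0, 0.026, 0.005]
wrist_force: [-0.6, -1.2, 0.4]
width: 0.014
```

```bash
python3 - <<'E'
from plan import *
from rig import *
import cv2
st();tilt()
cv2.imwrite("pics/w12.png",read_camera("wrist")["img"][:,:,::-1])
c=read_camera("side");cv2.imwrite("pics/side12.png",cv2.resize(c["img"][60:220,230:430,::-1],None,fx=4,fy=3.75))
E
```

```text
t 18.68 p [ 0.4506 -0.3397  0.1024] psi 3.1392 q [-0.71 -0.04  1.82  0.05  1.39 -2.29] F [-0.6 -1.2  0.4] w 0.014
tilt xy [0.0106 0.0516]
```

View pics/w12.png

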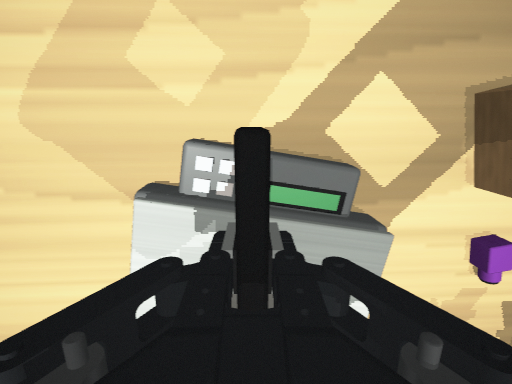

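View pics/side12.png

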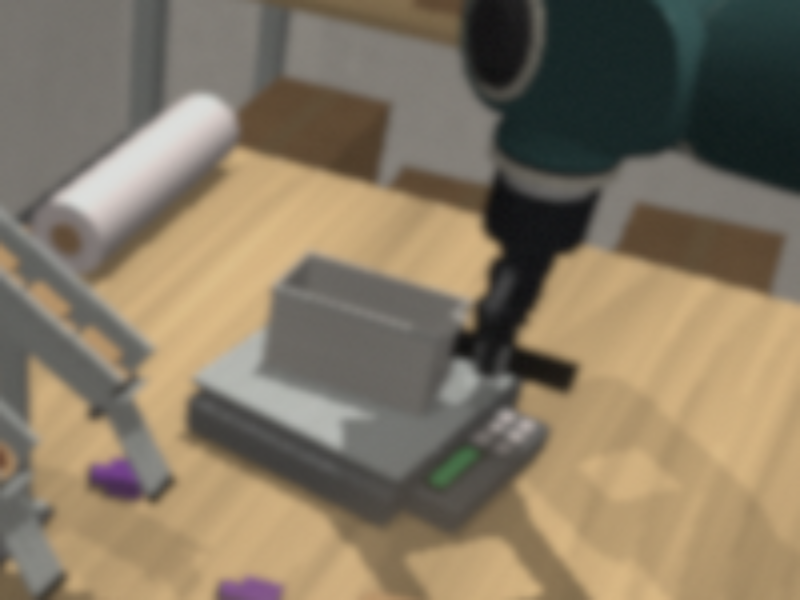

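>>> {"api": "apply_moves", "payload": {"deltas": "0 0 -0.3 0; 0 0 -0.7 0; 0 0 -1 0; 0 0 -1 0; 0 0 -1 0; 0 0 -0.6 0; 0 0 0 0"}}

```text
time: 19.37
position: [0.4498, -0.342, 0.1535]
tcp_rot: [0.001, 1.0, 0.026, 0.005]
wrist_force: [-0.2, -0.3, -2.0]
width: 0.0144
```

```bash
python3 - <<'E'
from plan import *
from rig import *
import cv2
st();tilt()
c=read_camera("side");cv2.imwrite("pics/side13.png",cv2.resize(c["img"][60:220,230:430,::-1],None,fx=4,fy=3.75))
lin([.378,-.06,.15],np.pi,17)
E
```

```text
t 19.37 p [ 0.4498 -0.342   0.1535] psi 3.1395 q [-0.72 -0.08  1.76  0.05  1.48 -2.29] F [-0.2 -0.3 -2. ] w 0.0144
tilt xy [0.0098 0.0525]
max shift 1.66 1.71 turn 0.01
0.43 1.66 0.02 -0.01; 0.43 1.66 0.02 -0.01; 0.43 1.66 0.02 -0.01; 0.42 1.66 0.02 -0.01; 0.42 1.66 0.02 -0.01; 0.42 1.66 0.02 -0.01; 0.42 1.66 0.02 -0.01; 0.42 1.66 0.02 -0.01; 0.42 1.66 0.02 -0.01; 0.42 1.66 0.02 -0.01; 0.42 1.66 0.02 -0.01; 0.42 1.66 0.02 -0.01; 0.42 1.66 0.02 -0.01; 0.42 1.66 0.02 -0.01; 0.42 1.66 0.02 -0.01; 0.42 1.66 0.02 -0.01; 0.42 1.66 0.02 -0.01
```

View pics/side13.png

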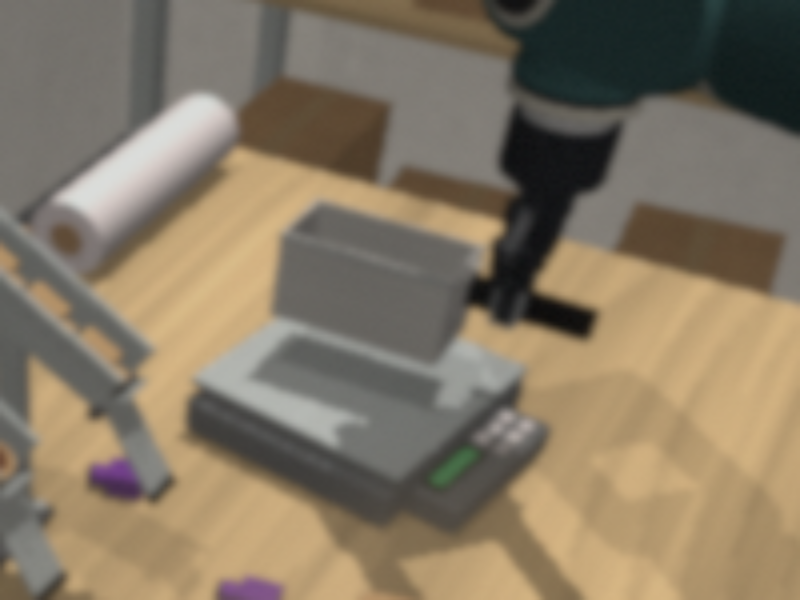

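>>> {"api": "apply_moves", "payload": {"deltas": "0.4 0.6 0 0; 0.6 1.2 0 0; 0.6 1.6 0 0; 0.6 1.6 0 0; 0.6 1.6 -0.1 0; 0.6 1.6 -0.1 0; 0.6 1.6 -0.1 0; 0.5 1.6 -0.1 0; 0.4 1.6 -0.1 0"}}

```text
time: 20.17
position: [0.3952, -0.2053, 0.1592]
tcp_rot: [0.003, 1.0, 0.029, 0.002]
wrist_force: [-0.3, -0.1, -1.8]
width: 0.0141
```

```bash
python3 - <<'E'
from plan import *
st();tilt()
lin([.378,-.06,.15],np.pi,9)
E
```

```text
t 20.17 p [ 0.3952 -0.2053  0.1592] psi 3.1365 q [-0.57 -0.36  1.99  0.05  1.54 -2.14] F [-0.3 -0.1 -1.8] w 0.0141
tilt xy [0.0033 0.0574]
max shift 1.61 1.63 turn 0.03
0.2 1.61 0.1 -0.03; 0.2 1.61 0.1 -0.03; 0.2 1.61 0.1 -0.03; 0.2 1.61 0.1 -0.03; 0.2 1.61 0.1 -0.03; 0.19 1.61 0.1 -0.03; 0.19 1.61 0.1 -0.03; 0.19 1.61 0.1 -0.03; 0.19 1.61 0.1 -0.03
```

>>> {"api": "apply_moves", "payload": {"deltas": "0.3 1.6 0 0; 0.3 1.6 0 0; 0.3 1.6 0 0; 0.2 1.6 0.1 0; 0.2 1.6 0.1 0; 0.2 1.6 0.1 0; 0.1 1.6 0.1 0; 0.1 1.3 0 0; 0.1 0.7 0 0; 0 0 0 0"}}

```text
time: 21.0
position: [0.3703, -0.0616, 0.1576]
tcp_rot: [0.002, 1.0, 0.03, -0.001]
wrist_force: [0.0, 0.1, -1.4]
width: 0.0146
```

```bash
python3 - <<'E'
from plan import *
from rig import *
import cv2
st();tilt()
c=read_camera("side");cv2.imwrite("pics/side14.png",cv2.resize(c["img"][90:290,170:420,::-1],None,fx=3.2,fy=3))
c=read_camera("top");cv2.imwrite("pics/top14.png",cv2.resize(c["img"][80:270,200:390,::-1],None,fx=3.1,fy=3.1))
lin([.38,-.06,.115],np.pi,5)
E
```

```text
t 21.0 p [ 0.3703 -0.0616  0.1576] psi 3.138 q [-0.28 -0.55  2.13  0.06  1.59 -1.84] F [ 0.   0.1 -1.4] w 0.0146
tilt xy [-0.001   0.0604]
max shift 0.85 0.88 turn 0.05
-0.19 0.05 0.85 -0.05; -0.19 0.05 0.85 -0.05; -0.19 0.05 0.85 -0.05; -0.19 0.05 0.85 -0.05; -0.19 0.05 0.85 -0.05
```

View pics/side14.png

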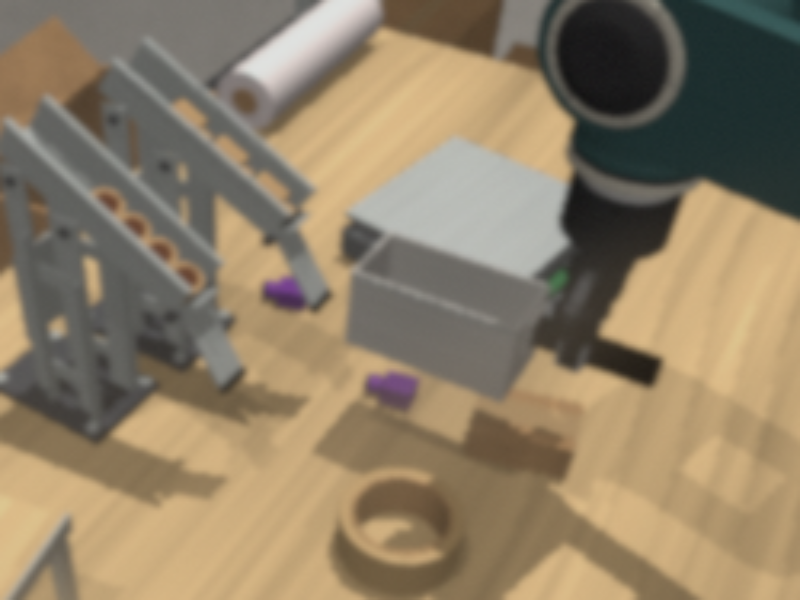

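View pics/top14.png

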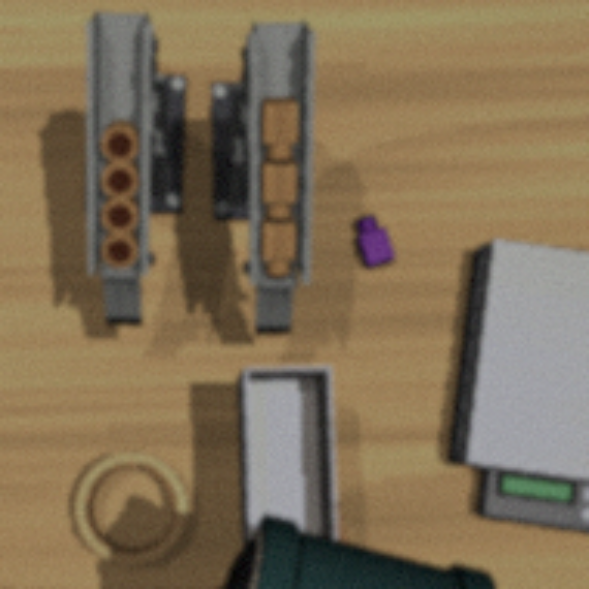

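```bash
python3 - <<'E'
from plan import *
from rig import *
from h import *
T=read_camera("top")
def bp(u,z):
    d=T["pose"][:3,:3]@np.array([(u[0]-T["cx"])/T["fx"],(u[1]-T["cy"])/T["fy"],1]);o=T["pose"][:3,3]; return (o+d*(z-o[2])/d[2]).round(4)
for n,px,z in [("panL",(243,369),.195),("panR",(331,368),.195),("tongL",(257,331),.121),("tongR",(291,331),.121),("wallL",(247,278),.221),("wallR",(311,282),.221),("wLtop",(250,25),.316),("wRtop",(314,25),.316),("foot0",(279,243),.225),("foot2",(281,122),.28)]:
    print(n,bp(unc([px],(200,80),3.1)[0],z))
E
```

```text
panL [ 0.5468 -0.0292  0.195 ]
panR [ 0.5459 -0.0974  0.195 ]
tongL [ 0.5846 -0.0448  0.121 ]
tongR [ 0.5839 -0.0731  0.121 ]
wallL [ 0.6141 -0.0332  0.221 ]
wallR [ 0.6098 -0.0818  0.221 ]
wLtop [ 0.7795 -0.0362  0.316 ]
wRtop [ 0.7783 -0.0813  0.316 ]
foot0 [ 0.6398 -0.0581  0.225 ]
foot2 [ 0.7189 -0.0585  0.28  ]
```

>>> {"api": "apply_moves", "payload": {"deltas": "-0.1 0.1 0.5 0; -0.1 0.1 1 0; -0.1 0.1 1 0; 0 0.1 1 0; 0 0.1 0.8 0; 0 0 0.4 0; 0 0 0 0"}}

```text
time: 21.73
position: [0.3733, -0.0564, 0.1041]
tcp_rot: [0.004, 1.0, 0.03, -0.002]
wrist_force: [-0.3, 0.1, -2.3]
width: 0.0144
```

```bash
python3 - <<'E'
from plan import *
st();tilt()
lin([.40,-.0563,.1075],np.pi,4)
E
```

```text
t 21.73 p [ 0.3733 -0.0564  0.1041] psi 3.133 q [-0.26 -0.52  2.19  0.06  1.49 -1.83] F [-0.3  0.1 -2.3] w 0.0144
tilt xy [-0.0041  0.0605]
max shift 0.67 0.67 turn 0.12
-0.67 0.01 -0.09 -0.12; -0.67 0.01 -0.09 -0.12; -0.67 0.01 -0.09 -0.12; -0.67 0 -0.09 -0.12
```

>>> {"api": "apply_moves", "payload": {"deltas": "-0.4 0 -0.2 -0.2; -0.7 0 -0.2 -0.2; -0.8 0 -0.1 0; -0.8 0 0 0; -0.5 0 0 0; -0.2 0 0 0; 0 0 0 0"}}

```text
time: 22.32
position: [0.4124, -0.0571, 0.1107]
tcp_rot: [0.0, 1.0, 0.03, -0.001]
wrist_force: [-1.5, -0.3, -2.6]
width: 0.0143
```

```bash
python3 - <<'E'
from plan import *
from rig import *
import cv2
st();tilt()
c=read_camera("side");cv2.imwrite("pics/side15.png",cv2.resize(c["img"][120:260,200:360,::-1],None,fx=4.2,fy=4.2))
lin([.50,-.0563,.110],np.pi,10)
E
```

```text
t 22.32 p [ 0.4124 -0.0571  0.1107] psi 3.141 q [-0.24 -0.42  2.11  0.06  1.46 -1.82] F [-1.5 -0.3 -2.6] w 0.0143
tilt xy [-0.0023  0.06  ]
max shift 0.88 0.88 turn 0.0
-0.88 0.01 0.01 0; -0.88 0.01 0.01 0; -0.88 0.01 0.01 0; -0.88 0.01 0.01 0; -0.88 0.01 0.01 0; -0.88 0.01 0.01 0; -0.88 0.01 0.01 0; -0.88 0.01 0.01 0; -0.88 0.01 0.01 0; -0.88 0.01 0.01 0
```

View pics/side15.png

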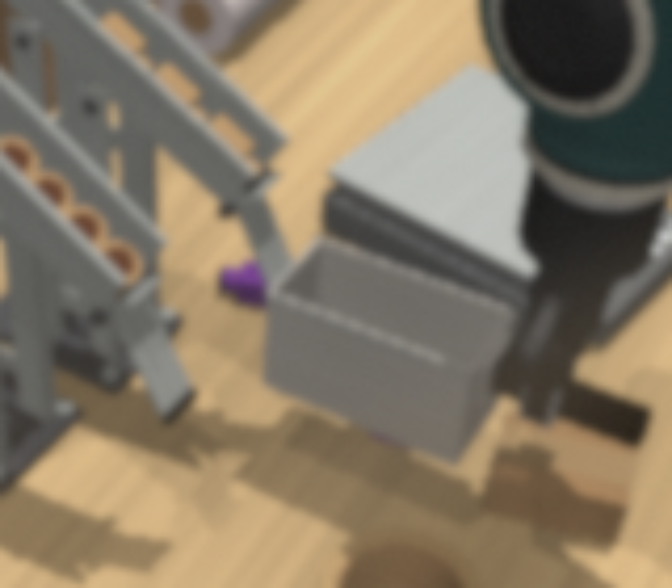

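>>> {"api": "apply_moves", "payload": {"deltas": "-0.5 0 0 0; -0.9 0 0 0; -1 0 0 0; -1 0 0 0; -1 0 0 0; -1 0 0 0; -1 0 0 0; -0.8 0 0 0; -0.4 0 0 0; 0 0 0 0"}}

```text
time: 23.2
position: [0.4945, -0.057, 0.1092]
tcp_rot: [0.001, 1.0, 0.03, -0.002]
wrist_force: [-2.5, -0.6, -4.9]
width: 0.0142
```

```bash
python3 - <<'E'
from plan import *
from rig import *
import cv2
st();tilt()
c=read_camera("side");cv2.imwrite("pics/side16.png",cv2.resize(c["img"][120:260,200:360,::-1],None,fx=4.2,fy=4.2))
c=read_camera("top");cv2.imwrite("pics/top16.png",cv2.resize(c["img"][80:270,200:390,::-1],None,fx=3.1,fy=3.1))
E
```

```text
t 23.2 p [ 0.4945 -0.057   0.1092] psi 3.1403 q [-0.2  -0.21  1.96  0.06  1.41 -1.78] F [-2.5 -0.6 -4.9] w 0.0142
tilt xy [-0.004   0.0601]
```

View pics/side16.png

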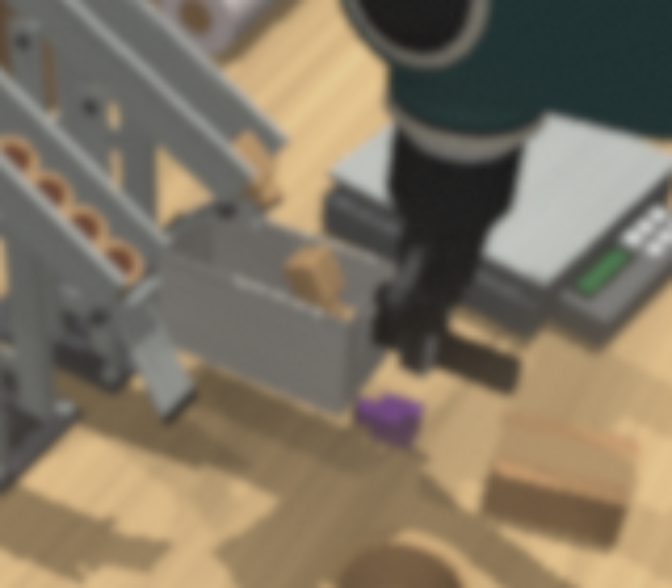

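View pics/top16.png

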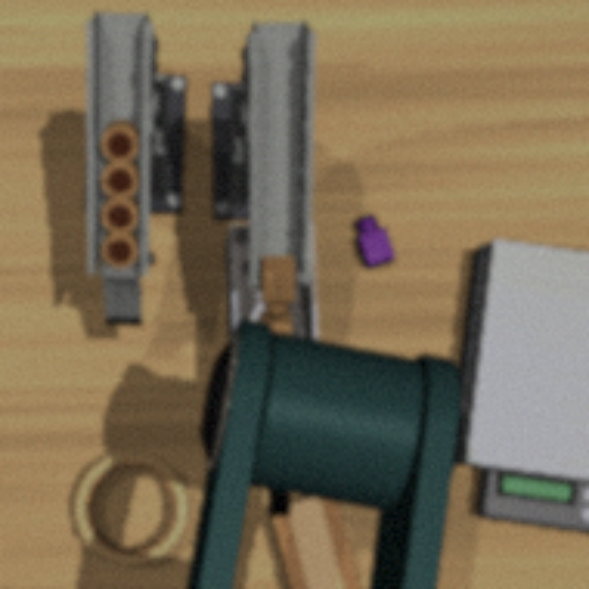

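>>> {"api": "apply_moves", "payload": {"deltas": "0 0 0 0; 0 0 0 0; 0 0 0 0; 0 0 0 0; 0 0 0 0"}}

```text
time: 23.72
position: [0.4924, -0.057, 0.1091]
tcp_rot: [0.001, 1.0, 0.03, -0.002]
wrist_force: [-0.6, -0.5, -3.3]
width: 0.0142
```

```bash
python3 - <<'E'
from plan import *
from rig import *
import cv2
st();tilt()
c=read_camera("side");cv2.imwrite("pics/side17.png",cv2.resize(c["img"][120:260,200:360,::-1],None,fx=4.2,fy=4.2))
E
```

```text
t 23.72 p [ 0.4924 -0.057   0.1091] psi 3.14 q [-0.2  -0.21  1.96  0.06  1.41 -1.78] F [-0.6 -0.5 -3.3] w 0.0142
tilt xy [-0.0044  0.0601]
```

View pics/side17.png

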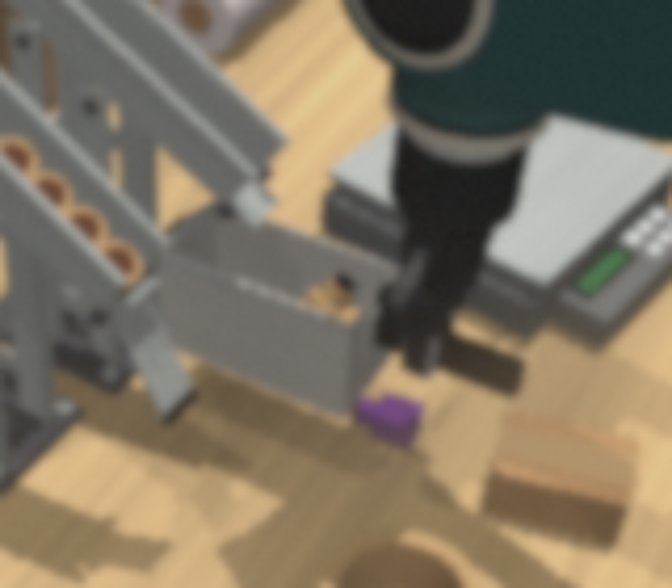

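>>> {"api": "apply_moves", "payload": {"deltas": "0.2 0 0 0; 0.5 0 0 0; 0.8 0 0 0; 1 0 0 0; 1 0 0 0; 1 0 0 0; 1 0 0 0; 1 0 0 0; 1 0 0 0; 1 0 0 0; 1 0 0 0; 1 0 0 0; 0.6 0 0 0; 0.2 0 0 0; 0 0 0 0"}}

```text
time: 25.02
position: [0.3665, -0.0565, 0.1103]
tcp_rot: [0.001, 1.0, 0.029, 0.001]
wrist_force: [-1.0, -0.9, -2.2]
width: 0.0141
```

```bash
python3 - <<'E'
from plan import *
from rig import *
import cv2
st();tilt()
c=read_camera("side");cv2.imwrite("pics/side18.png",cv2.resize(c["img"][120:260,200:360,::-1],None,fx=4.2,fy=4.2))
c=read_camera("top");cv2.imwrite("pics/top18.png",cv2.resize(c["img"][80:270,200:390,::-1],None,fx=3.1,fy=3.1))
E
```

```text
t 25.02 p [ 0.3665 -0.0565  0.1103] psi 3.1395 q [-0.27 -0.55  2.2   0.06  1.5  -1.84] F [-1.  -0.9 -2.2] w 0.0141
tilt xy [0.0029 0.0584]
```

View pics/side18.png

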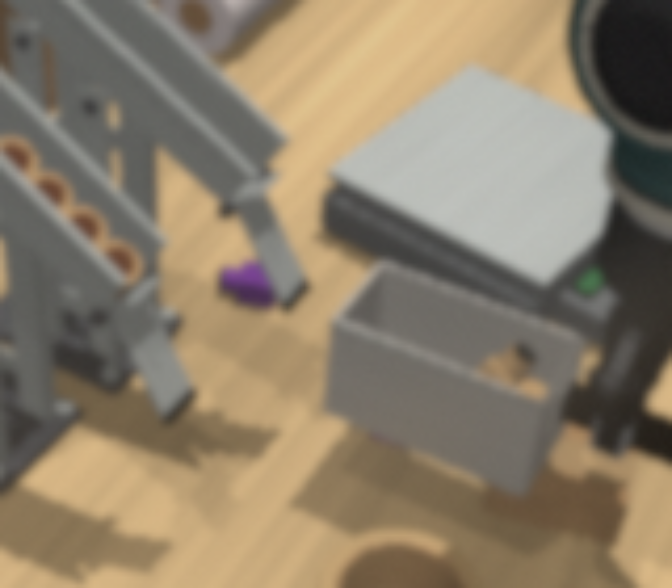

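View pics/top18.png

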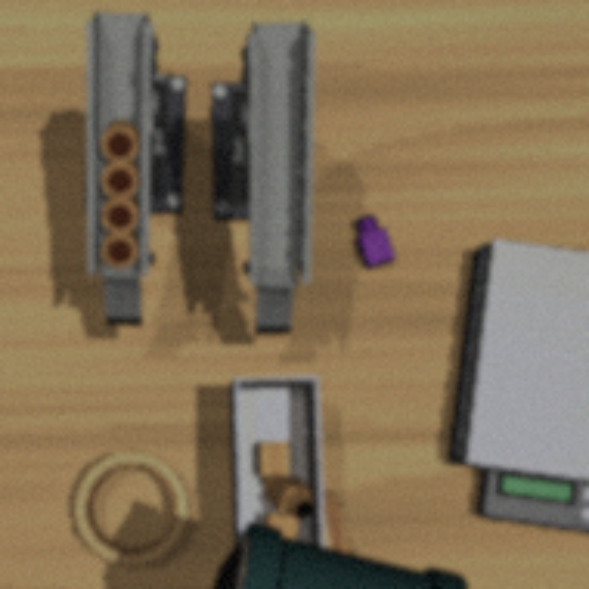

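>>> {"api": "apply_moves", "payload": {"deltas": "0 0 -0.4 0; 0 0 -0.8 0; 0 0 -1 0; 0 0 -1 0; 0 0 -0.8 0; 0 0 -0.4 0; 0 -0.5 0 0; -0.1 -1 0 0; -0.1 -1.5 0 0; -0.1 -1.6 0 0; -0.2 -1.6 0 0; -0.2 -1.6 0 0; -0.2 -1.6 0 0; -0.2 -1.6 0 0"}}

```text
time: 26.28
position: [0.3789, -0.1766, 0.152]
tcp_rot: [-0.001, 1.0, 0.029, 0.001]
wrist_force: [-0.3, -0.4, -2.5]
width: 0.0144
```

```bash
python3 - <<'E'
from plan import *
st();tilt()
lin([.4455,-.34,.15],np.pi,11)
E
```

```text
t 26.28 p [ 0.3789 -0.1766  0.152 ] psi 3.144 q [-0.53 -0.43  2.05  0.05  1.54 -2.11] F [-0.3 -0.4 -2.5] w 0.0144
tilt xy [0.0028 0.0584]
max shift 1.49 1.6 turn 0.01
-0.6 -1.49 0.02 0.01; -0.6 -1.49 0.02 0.01; -0.6 -1.49 0.02 0.01; -0.6 -1.49 0.02 0.01; -0.6 -1.49 0.02 0.01; -0.6 -1.49 0.02 0.01; -0.6 -1.49 0.02 0.01; -0.6 -1.49 0.02 0.01; -0.6 -1.49 0.02 0.01; -0.61 -1.49 0.02 0.01; -0.61 -1.49 0.02 0.01
```

>>> {"api": "apply_moves", "payload": {"deltas": "-0.6 -1.5 0 0; -0.6 -1.5 0 0; -0.6 -1.5 0 0; -0.6 -1.5 0 0; -0.6 -1.5 0 0; -0.6 -1.5 0 0; -0.6 -1.5 0 0; -0.6 -1.5 0 0; -0.6 -1.5 0 0; -0.5 -1.2 0 0; -0.3 -0.6 0 0; 0 0 0 0; 0 0 0 0"}}

```text
time: 27.37
position: [0.4359, -0.3509, 0.1321]
tcp_rot: [0.003, 0.999, 0.032, -0.003]
wrist_force: [0.3, 0.6, -4.0]
width: 0.0142
```

```bash
python3 - <<'E'
from plan import *
st();tilt()
lin([.4455,-.34,.11],np.pi,5)
E
```

```text
t 27.37 p [ 0.4359 -0.3509  0.1321] psi 3.136 q [-0.75 -0.06  1.79  0.04  1.47 -2.32] F [ 0.3  0.6 -4. ] w 0.0142
tilt xy [-0.0068  0.0635]
max shift 0.44 0.53 turn 0.06
-0.19 0.22 0.44 -0.06; -0.19 0.22 0.44 -0.06; -0.19 0.22 0.44 -0.06; -0.19 0.22 0.44 -0.06; -0.19 0.22 0.44 -0.06
```

>>> {"api": "apply_moves", "payload": {"deltas": "-0.2 0.2 0.3 0; -0.2 0.2 0.3 0; -0.2 0.2 0.3 0; -0.2 0.2 0.3 0; -0.1 0.1 0.2 0; 0 0 0 0"}}

```text
time: 27.87
position: [0.445, -0.3379, 0.1171]
tcp_rot: [0.002, 0.999, 0.032, -0.003]
wrist_force: [-0.0, -0.9, -3.0]
width: 0.0141
```

```bash
python3 - <<'E'
from plan import *
from rig import *
import cv2
st();tilt()
c=read_camera("side");cv2.imwrite("pics/side19.png",cv2.resize(c["img"][60:220,230:430,::-1],None,fx=4,fy=3.75))
lin([.4455,-.34,.107],np.pi,4)
E
```

```text
t 27.87 p [ 0.445  -0.3379  0.1171] psi 3.1376 q [-0.72 -0.05  1.8   0.04  1.44 -2.29] F [-0.  -0.9 -3. ] w 0.0141
tilt xy [-0.0067  0.0638]
max shift 0.26 0.26 turn 0.06
-0.01 -0.05 0.26 -0.06; -0.01 -0.05 0.26 -0.06; -0.01 -0.05 0.26 -0.06; -0.01 -0.05 0.26 -0.06
```

View pics/side19.png

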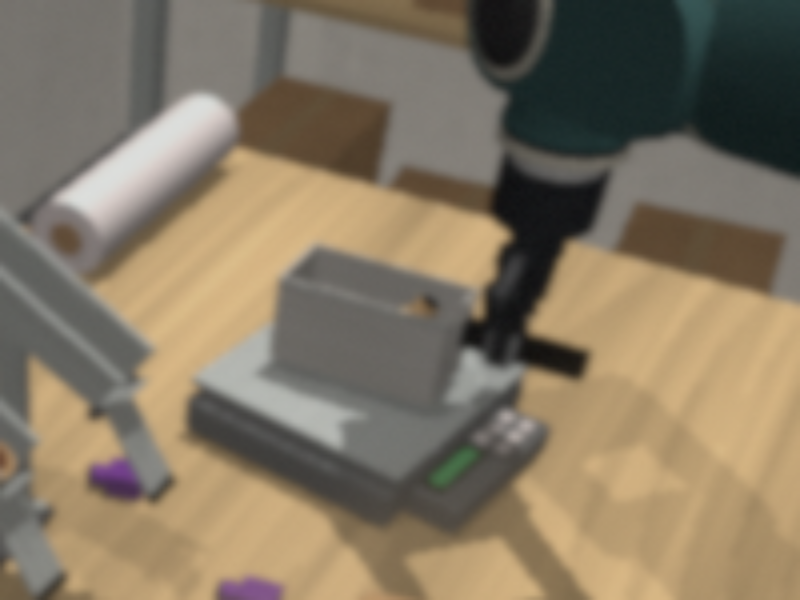

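>>> {"api": "apply_moves", "payload": {"deltas": "0 0 0.3 0; 0 0 0.3 0; 0 0 0.2 0; 0 0 0 0; 0 0 0 0"}}

```text
time: 28.33
position: [0.445, -0.3375, 0.1089]
tcp_rot: [0.002, 0.999, 0.032, -0.003]
wrist_force: [0.3, 0.4, -1.9]
width: 0.0144
```

>>> {"api": "apply_moves", "payload": {"deltas": "0 0 0.2 0; 0 0 0.2 0; 0 0 0.1 0; 0 0 0 0"}}

```text
time: 28.67
position: [0.4451, -0.3376, 0.1043]
tcp_rot: [0.002, 1.0, 0.031, -0.003]
wrist_force: [-1.9, 1.3, 0.9]
width: 0.0143
```

>>> {"api": "apply_moves", "payload": {"deltas": "0 0 0.1 0; 0 0 0.1 0; 0 0 0 0"}}

```text
time: 28.92
position: [0.4453, -0.3377, 0.1032]
tcp_rot: [0.002, 1.0, 0.031, -0.002]
wrist_force: [-1.5, 1.2, 3.0]
width: 0.0139
```

>>> {"api": "apply_moves", "payload": {"deltas": "0 0 0 0; 0 0 0 0; 0 0 0 0; 0 0 0 0; 0 0 0 0; 0 0 0 0; 0 0 0 0", "hand": 0}}

```text
time: 29.5
position: [0.4457, -0.3378, 0.1029]
tcp_rot: [0.002, 1.0, 0.031, -0.002]
wrist_force: [0.3, 0.9, 0.2]
width: 0.0852
```

```bash
python3 - <<'E'
from plan import *
from rig import *
import cv2
st();tilt()
cv2.imwrite("pics/w20.png",read_camera("wrist")["img"][:,:,::-1])
E
```

```text
t 29.5 p [ 0.4457 -0.3378  0.1029] psi 3.1375 q [-0.72 -0.05  1.82  0.04  1.41 -2.29] F [0.3 0.9 0.2] w 0.0852
tilt xy [-0.0034  0.0614]
```

View pics/w20.png

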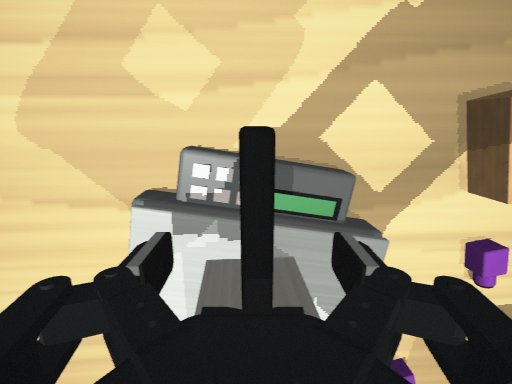

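Fingers clear both sides of the handle. Retreat straight up.

>>> {"api": "apply_moves", "payload": {"deltas": "0 0 -0.6 0; 0 0 -1.5 0; 0 0 -2 0; 0 0 -2 0; 0 0 -2 0; 0 0 -2 0; 0 0 -2 0; 1 0 -1.5 0; 1.5 0 -0.5 0; 1.5 0 -0.3 0; 0.5 0 0 0; 0 0 0 0; 0 0 0 0"}}

```text
time: 30.63
position: [0.3995, -0.3465, 0.2588]
tcp_rot: [0.002, 1.0, 0.03, -0.001]
wrist_force: [0.3, 0.3, 0.3]
width: 0.0853
```

```bash
python3 - <<'E'
from plan import *
from rig import *
import cv2
st();tilt()
cv2.imwrite("pics/w21.png",read_camera("wrist")["img"][:,:,::-1])
c=read_camera("side");cv2.imwrite("pics/side21.png",c["img"][:,:,::-1])
c=read_camera("top");cv2.imwrite("pics/top21.png",cv2.resize(c["img"][:,:,::-1],(768,576)))
E
```

```text
t 30.63 p [ 0.3995 -0.3465  0.2588] psi 3.1378 q [-0.79 -0.18  1.69  0.04  1.68 -2.35] F [0.3 0.3 0.3] w 0.0853
tilt xy [-0.0023  0.06  ]
```

View pics/w21.png

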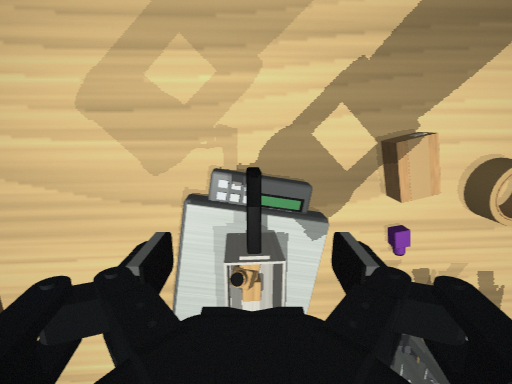

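View pics/side21.png

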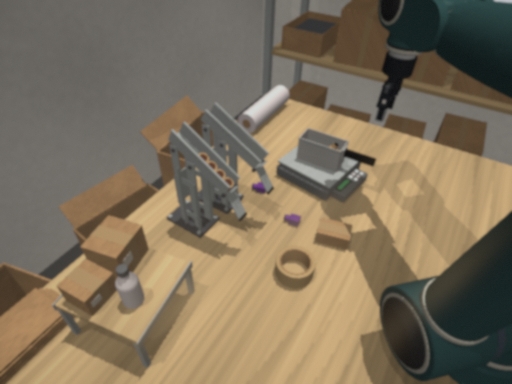

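View pics/top21.png

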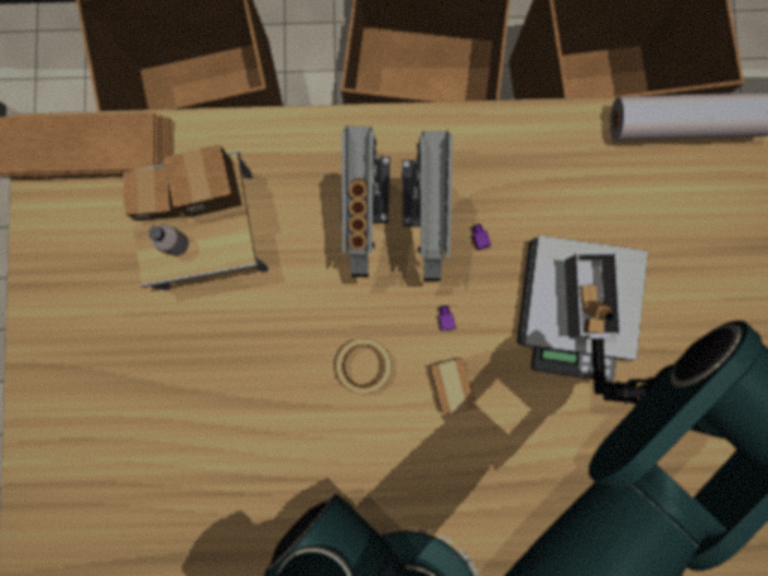

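```bash
python3 - <<'E'
from rig import *
from h import *
T=read_camera("top"); a,b=.07,.034
M=np.array([[a,b,.14],[a,-b,.14],[-a,b,.14],[-a,-b,.14]])
print(fit([(T,M,unc([(567,257),(613,255),(571,338),(619,334)],(0,0),1.5))],[.55,-.34,0]))
E
python3 -c "
from rig import *
print(sign_off())"
```

```text
(array([ 0.54805831, -0.32665857,  0.02886297]), [[[1.5, -0.7], [-2.4, -0.9], [3.2, 0.4], [-1.7, 1.6]]])
the job is handed in; nothing more can be done
None
```

I finished every step and handed the job in at about 31 s of the 72 s allowed; sign-off gives no verdict.

**What I did:**
1. I pulled the pan out by its tub and stood it empty on the scale. I let go, and it stood free for at least 0.8 s; it measured about 4 mm off the platform's centre.
2. I took the pan by its handle and pushed back the tongue of the right-hand chute. All three feet slid into the held pan.
3. I drew the pan back so the gate swung shut, then returned it to the platform, let go and moved the arm clear.

**Last checks:**
- **Feet:** three feet are visible in the tub and that chute is empty. Its gate looks shut.
- **Bystanders:** the four cups, bottle, tape roll, small carton and both purple look-alikes look unmoved, judged by eye.
- **Robot:** the gripper is open, nothing touches it, and wrist force is near zero.
- **Pan position, where readings disagree:** a rough fit from the top picture puts the pan about 14 mm off the platform's centre. The arm's own position at release says about 1–3 mm. Both are inside the 40 mm limit.

**Drift:** the arm's height and tool tilt drifted by up to 0.07 rad. The pan was therefore held slightly tilted and dropped a few millimetres as it was released, but it now looks flat.

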